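Feed a batch of tissue blocks to the sorter and shut its gate

TASK

Gather every loose tissue block from the bench into the blue scoop tray with the ones already there, and only when all are in it carry the tray to the sorter and tip the whole lot down the chute, so that every block ends in the catch bin. When they are all in the bin, close the chute by sliding the red gate plate from its stand fully down into the two slots at the chute's foot, and put the empty tray back flat in its place on the green mat. Do not disturb the bottle, the yellow box and the slide box.

Things in the scene. Friction and masses are not known exactly. Their poses are not given: they have to be found in the camera images.
- tray: loose blue plastic scoop tray, 0.22 kg, smooth inside. Origin: underside of its flat floor, on its centre line, z up, x towards its pouring end. Floor 4 mm thick, inside x = -60 to +30 mm, y = -55 to +55 mm; side and back walls 42 mm high, 4 mm thick; sides reach to x = +75 mm
- tray_lip (a point): middle of the tray's pouring lip, (75, 0, 24) mm in the tray's frame, same axes. From the floor's front (x = 30 mm) a ramp rises 25 degrees to the lip; no front wall. Blocks slide out over the lip when the tray is tipped nose down by more than about 45 degrees; 60 to 70 empties it
- tray_grip (a point): grip point in the tray's black fin handle behind the back wall, (-97, 0, 65) mm in the tray's frame, same axes. Fin: x = -120 to -64 mm, 20 mm thick across y, z = 24 to 86 mm. Pinch it across y, fingers straight down or leaning some 40 degrees (pointing forward and down, towards the tray), which leaves more tilt for tipping
- mat: green mat fixed to the bench, 240 (x) x 170 (y) x 3 mm, the tray's home. Origin on the bench 15 mm towards -x from the mat's middle: the tray's origin stands over it (fin handle towards -x) at the start, at nearly the mat's yaw.
- sorter: fixed white block sorter with a steel chute, gate slots and an open catch bin. Origin on the bench under the middle of the gate slots; x runs from the chute (robot's side) to the bin, z up. Chute 130 mm wide inside, its floor falls 39 deg from z = 135 mm at x = -100 mm to z = 46 mm at x = +12 mm, where blocks drop into the bin; its cheeks stand 46 mm over the floor
- bin_floor (a point): middle of the catch bin's floor, (88, 0, 4) mm in the sorter's frame, same axes. Bin inside: x = +12 to +165 mm, y = -75 to +75 mm, walls 105 mm high, open on top
- slot_seat (a point): middle between the two slots at seat height, (0, 0, 60) mm in the sorter's frame, same axes: where the gate's origin lies when fully home. The two dark vertical slots face each other across y (bottoms at y = -79 and +79 mm), 8.6 mm wide in x, 14 mm deep in y, open from seat z = 60 to their flared tops at z = 158 mm
- gate: loose red gate plate, 100 g: 5 mm thick (x), 148 mm wide (y), 85 mm high (z), the same either way round. Origin at the middle of its lower edge. On top in the middle a red grip tab 14 mm thick (x) x 40 mm (y), from z = 85 to 121 mm. Starts standing upright in the parking stand.
- stand: grey parking stand fixed to the bench, 50 x 120 mm, 32 mm high, with an open-ended groove 7.6 mm wide along its y; groove floor at z = 10 mm, 22 mm deep. Origin on the bench under its middle.
- dropper: bystander: amber bottle with black cap, 44 mm across, 85 mm high, origin under its middle
- slipbox: bystander: open yellow box 70 x 110 x 50 mm, origin under its middle
- slidebox: bystander: flat black slide box 90 x 170 x 32 mm, origin under its middle
- b1: tissue block: pink plastic cassette carrying a cream wax block, 40 (x) x 28 (y) x 16 (z) mm, 20 g, smooth. Origin at its middle, 8 mm above what it lies on. Starts in the tray.
- b2: tissue block: yellow plastic cassette carrying a cream wax block, 40 (x) x 28 (y) x 16 (z) mm, 20 g, smooth. Origin at its middle, 8 mm above what it lies on. Starts in the tray.
- b3: tissue block: green plastic cassette carrying a cream wax block, 40 (x) x 28 (y) x 16 (z) mm, 20 g, smooth. Origin at its middle, 8 mm above what it lies on. Starts in the tray.
- b4: tissue block: pink plastic cassette carrying a cream wax block, 40 (x) x 28 (y) x 16 (z) mm, 20 g, smooth. Origin at its middle, 8 mm above what it lies on. If present, starts lying flat and loose on the white bench; may be absent (then None).
- b5: tissue block: yellow plastic cassette carrying a cream wax block, 40 (x) x 28 (y) x 16 (z) mm, 20 g, smooth. Origin at its middle, 8 mm above what it lies on. If present, starts lying flat and loose on the white bench; may be absent (then None).
- b6: tissue block: orange plastic cassette carrying a cream wax block, 40 (x) x 28 (y) x 16 (z) mm, 20 g, smooth. Origin at its middle, 8 mm above what it lies on. If present, starts lying flat and loose on the white bench; may be absent (then None).
- b7: tissue block: lilac plastic cassette carrying a cream wax block, 40 (x) x 28 (y) x 16 (z) mm, 20 g, smooth. Origin at its middle, 8 mm above what it lies on. If present, starts lying flat and loose on the white bench; may be absent (then None).
- b8: tissue block: green plastic cassette carrying a cream wax block, 40 (x) x 28 (y) x 16 (z) mm, 20 g, smooth. Origin at its middle, 8 mm above what it lies on. If present, starts lying flat and loose on the white bench; may be absent (then None).

How it is judged:
On the way, in this order (a step that is already met when the one before it is completed fails the run):
1. every block present lies in the tray (x of b1 in the frame of tray between -0.062 and 0.072 m and y of b1 in the frame of tray between -0.056 and 0.056 m and z of b1 in the frame of tray between 0 and 0.085 m and x of b2 in the frame of tray between -0.062 and 0.072 m and y of b2 in the frame of tray between -0.056 and 0.056 m and z of b2 in the frame of tray between 0 and 0.085 m and x of b3 in the frame of tray between -0.062 and 0.072 m and y of b3 in the frame of tray between -0.056 and 0.056 m and z of b3 in the frame of tray between 0 and 0.085 m and x of b4 in the frame of tray between -0.062 and 0.072 m and y of b4 in the frame of tray between -0.056 and 0.056 m and z of b4 in the frame of tray between 0 and 0.085 m and x of b5 in the frame of tray between -0.062 and 0.072 m and y of b5 in the frame of tray between -0.056 and 0.056 m and z of b5 in the frame of tray between 0 and 0.085 m and x of b6 in the frame of tray between -0.062 and 0.072 m and y of b6 in the frame of tray between -0.056 and 0.056 m and z of b6 in the frame of tray between 0 and 0.085 m and x of b7 in the frame of tray between -0.062 and 0.072 m and y of b7 in the frame of tray between -0.056 and 0.056 m and z of b7 in the frame of tray between 0 and 0.085 m and x of b8 in the frame of tray between -0.062 and 0.072 m and y of b8 in the frame of tray between -0.056 and 0.056 m and z of b8 in the frame of tray between 0 and 0.085 m), for 0.3 s.
2. the tray is tipped (over 0.5 rad) with its lip over the sorter's chute (angle between tray's own z axis and vertical above 0.5 rad and x of tray_lip in the frame of sorter between -0.15 and 0.05 m and y of tray_lip in the frame of sorter between -0.07 and 0.07 m and z of tray_lip in the frame of sorter above 0.06 m), for 0.1 s.
3. every block lies in the catch bin (x of b1 in the frame of sorter between 0.008 and 0.167 m and y of b1 in the frame of sorter between -0.078 and 0.078 m and z of b1 in the frame of sorter between 0 and 0.095 m and x of b2 in the frame of sorter between 0.008 and 0.167 m and y of b2 in the frame of sorter between -0.078 and 0.078 m and z of b2 in the frame of sorter between 0 and 0.095 m and x of b3 in the frame of sorter between 0.008 and 0.167 m and y of b3 in the frame of sorter between -0.078 and 0.078 m and z of b3 in the frame of sorter between 0 and 0.095 m and x of b4 in the frame of sorter between 0.008 and 0.167 m and y of b4 in the frame of sorter between -0.078 and 0.078 m and z of b4 in the frame of sorter between 0 and 0.095 m and x of b5 in the frame of sorter between 0.008 and 0.167 m and y of b5 in the frame of sorter between -0.078 and 0.078 m and z of b5 in the frame of sorter between 0 and 0.095 m and x of b6 in the frame of sorter between 0.008 and 0.167 m and y of b6 in the frame of sorter between -0.078 and 0.078 m and z of b6 in the frame of sorter between 0 and 0.095 m and x of b7 in the frame of sorter between 0.008 and 0.167 m and y of b7 in the frame of sorter between -0.078 and 0.078 m and z of b7 in the frame of sorter between 0 and 0.095 m and x of b8 in the frame of sorter between 0.008 and 0.167 m and y of b8 in the frame of sorter between -0.078 and 0.078 m and z of b8 in the frame of sorter between 0 and 0.095 m), for 0.3 s.
4. the gate is fully down in both slots (z of gate in the frame of sorter between 0.054 and 0.065 m and horizontal distance between gate and slot_seat below 0.008 m and angle between gate's own z axis and vertical below 0.08 rad and angle between the x axis of gate and the x axis of sorter, either way round below 0.12 rad), for 0.3 s.
At the end, for the whole second after the job is handed in: Every block present lies in the catch bin; the gate plate stands in both slots with its lower edge within 5 mm of the seat, within 8 mm of the middle, upright; the tray stands flat on its mat, its origin within 45 mm of the mat's origin; all at rest (all of step 3 and all of step 4 and horizontal distance between tray and mat below 0.045 m and height (world z) of tray below 0.009 m and angle between tray's own z axis and vertical below 0.08 rad and linear speed of each of tray, gate below 0.03 m/s and linear speed of each of b1, b2, b3, b4, b5, b6, b7, b8 below 0.05 m/s); the robot touches nothing.
It fails at once if the bottle is pushed more than 30 mm or knocked over (distance of dropper from where it was at the start of the episode above 0.03 m or angle between dropper's own z axis and vertical above 0.5 rad).
It fails at once if the yellow box is pushed more than 30 mm or knocked over (distance of slipbox from where it was at the start of the episode above 0.03 m or angle between slipbox's own z axis and vertical above 0.5 rad).
It fails at once if the slide box is pushed more than 30 mm or knocked over (distance of slidebox from where it was at the start of the episode above 0.03 m or angle between slidebox's own z axis and vertical above 0.5 rad).
Of b4, b5, b6, b7, b8 only 3 to 5 are there at a start; the rules pass over those that are not, and their reading is None.
At some moment in a run one of b4, b5, b6, b7, b8 may be knocked a few centimetres aside while the robot is not near it.
It also fails if it takes over 200 s, if anything falls off the work surface, if the arm or the gripper's body presses on something with over 40 N, if the wrist force passes 120 N, or if a joint passes its speed limit or range.

ROBOT

A 7-joint arm with a two-finger parallel gripper is mounted at the origin on the work surface. World frame = base frame: x ahead of the robot, y to its left, z up, the work surface at z = 0. Lengths are in m, angles in rad, forces in N, time in s.
With the tool pointing down it reaches from about 0.425 to 0.875 m from the base axis. Payload 4.7 kg.
Tool frame: the origin (TCP) lies midway between the tips of the shut fingers; the grasp point (between the pads) lies 19 mm behind it; x points along the fingers, y is the direction in which the jaws open and shut, and the axes are right-handed (so a half turn about x gives the same grasp; the last joint's range is limited). The gripper opens to 87 mm and grips with 3 to 60 N. Pads are 19 mm wide; open, the fingers measure 117 mm over their backs; the gripper's body (75 mm by 190 mm) begins 51 mm behind the grasp point.
Start: joints at [1.135, 0.321, -0.07, 1.45, 0.023, 1.371, -0.057], TCP at [0.283, -0.585, 0.223] pointing down, gripper open.
Joint ranges: [-2.86, 2.86], [-0.3, 2.09], [-1.38, 1.24], [0.06, 2.45], [-1.56, 4.7], [0.09, 2.05], [-2.69, 2.69]. Speed limits (rad/s): [2.57, 2.57, 3.14, 3.14, 3.14, 3.14, 3.14].

INTERFACE

Orientations are given as a rotation vector (axis times angle).
In Python, from bench import ctrl gives the robot as it stands. The module is installed in compiled form; this text tells all that it offers.
- The arm moves only by the tool servo_tool, never from a script. Its arguments are lists of equal length, an entry for each row: "dp": the shift along the tool's x, y, z in units of 25 mm (1.0 is 25 mm), a list of three; "yaw": the turn about the tool's x in units of 6 degrees (1.0 is 6 degrees). A call has exactly 5 rows; each row shifts and turns the commanded pose from where the row before left it, along the tool's axes as they then stand; what a row does not reach is not made up. A row lasts 1/10 s, in which the tool goes at most 50 mm and 8.59 degrees, less where a joint would pass 70% of its speed; a pose out of reach is approached as far as the arm can. A call is refused whole if a number of a shift passes 1 or a number of a turn 1, either way. A call with a gripper value outside its range is refused whole. "fingers" is the opening, from 0 (shut) to 1 (fully open), set as the call begins (left out, the last holds). The fingers move at their own pace and stop on an object; "grip_force" is the grip in N (left out, the last holds). Time passes only in rows, so rows that do not move let the fingers close, or fill a call up. It gives the time, the measured TCP pose, the force and the opening at its end, in the units of the state.
- ctrl.get_state(): the state, without advancing time (a new reading comes with each control period).
- ctrl.get_image(name): name is "side" or "top" or "wrist"; returns (picture, depth): 400x640x3 uint8, red, green, blue; 400x640 float32, m along the optical axis (not along the pixel's ray), 0 where there is no reading.
- ctrl.camera_info(name): a dict with "fx", "fy", "cx", "cy" (pixels), "extrinsics" (4x4, takes a point from world to camera coordinates); the wrist camera has in their place "hand_eye" (4x4, takes a point from camera to tool coordinates, whose origin is the TCP and whose axes are the tool frame's). Camera axes: x right, y down, z forward; pixel columns grow to the right and rows downward; lengths in m; the calibration is good to about 2 mm. A picture is of the moment at which its call begins: read the wrist's pose just before it. camera_info takes no time and is no camera call.
- ctrl.close_job(): hands the job in, once; it reports no verdict.
Trained networks look in the newest picture that a camera, given by its name, has taken for a name from the list of things; names that differ only in an ending like _2 or _b are one class to them, and where a whole thing is asked for, a point or a joint stands for the part that bears it (a point fixed in the world has none). Each returns a list of dicts, best first, with "score" (0 to 1); they miss things now and then, are a little off and sometimes report something else, mostly with a low value. They report only what shows in the picture. A call takes as long as a camera call.
- ctrl.search_frame(camera, label): "extent" ([left, top, right, bottom] in pixels, round what is visible of it).
- ctrl.cut_out(camera, label): "region" (400x640 bool, what is visible of it) and "extent" ([left, top, right, bottom] in pixels, round what is visible of it).
The state is a dict: "time": time; "joint_positions": joint angles; "qd": joint speeds; "joint_torque": joint torques, N m; "position": TCP position; "tool_rot": TCP orientation; "ft_force": force on the tool from outside, world axes, zero at the start; "torque": the same for the moment, N m; "grip_width": opening from 0.0 (shut) to 1.0 (fully open).
Only numpy, scipy, OpenCV 4.12 (cv2) and the standard library are available. Lean on these libraries where they do the work, as an engineer would, in place of code of your own. Each camera call takes 0.05 s, during which the arm holds its last target.

## Working session

There is one attempt and no reset: what is moved stays moved. The work goes in short steps, Python scripts to look and compute and a tool call to move; the robot and the scene stay as the last step left them, time stands still between calls to the robot, and variables do not carry over. Pictures are saved under pics/ and viewed, and the job is handed in when it is done.

Besides the shell and the picture viewer there is one more tool, called as name(argument=value, ...), one argument or row to a line, values as JSON. servo_tool: Moves the arm, as the interface text tells. Its arguments: {"type":"object","properties":{"dp":{"type":"array","items":{"type":"array","items":{"type":"number"}}},"yaw":{"type":"array","items":{"type":"number"}},"fingers":{"type":"number"},"grip_force":{"type":"number"}},"required":["dp","yaw"]}

```bash
ls; mkdir -p pics; cat > h.py <<'E'
import numpy as np, cv2
from scipy.spatial.transform import Rotation as R
from bench import ctrl
def info(n): return ctrl.camera_info(n)
def K(ci): return ci["fx"],ci["fy"],ci["cx"],ci["cy"]
def T_wc(n,st=None):
    ci=info(n)
    if n=="wrist":
        st=st or ctrl.get_state()
        T=np.eye(4);T[:3,:3]=R.from_rotvec(st["tool_rot"]).as_matrix();T[:3,3]=st["position"]
        return T@np.array(ci["hand_eye"])
    return np.linalg.inv(np.array(ci["extrinsics"]))
def grab(n,name=None):
    st=ctrl.get_state(); T=T_wc(n,st)
    im,d=ctrl.get_image(n)
    if name: cv2.imwrite(f"pics/{name}.png",im[:,:,::-1])
    return im,d,T
def cloud(n,d,T):
    fx,fy,cx,cy=K(info(n)); v,u=np.mgrid[:d.shape[0],:d.shape[1]]
    P=np.stack([(u-cx)/fx*d,(v-cy)/fy*d,d],-1)
    W=P@T[:3,:3].T+T[:3,3]; W[d<=0]=np.nan
    return W
def proj(n,p,T=None):
    T=T_wc(n) if T is None else T
    c=np.linalg.inv(T)@np.append(p,1); fx,fy,cx,cy=K(info(n))
    return fx*c[0]/c[2]+cx, fy*c[1]/c[2]+cy
E
python3 - <<'E'
from h import *
np.set_printoptions(precision=4,suppress=True)
s=ctrl.get_state(); print(s)
print(R.from_rotvec(s["tool_rot"]).as_matrix())
for n in ("side","top","wrist"):
    im,d,T=grab(n,n+"0"); print(n,K(info(n)));print(T)
E
```

```text
pics
{'time': 0.0, 'joint_positions': array([ 1.1351,  0.3218, -0.0701,  1.4517,  0.0226,  1.3708, -0.0569]), 'qd': array([ 0.0006, -0.0012,  0.0005, -0.0009,  0.0009,  0.0009, -0.    ]), 'joint_torque': array([ -0.    , -49.1284,  -0.4034, -31.2527,  -0.0638,   0.0435,
         0.0002]), 'position': array([ 0.2823, -0.5848,  0.2215]), 'tool_rot': array([ 1.972 ,  0.4532, -1.9731]), 'ft_force': array([0.9506, 0.2519, 0.2338]), 'torque': array([-0.0289, -0.0029,  0.0573]), 'grip_width': 0.9982322201105933}
[[-0.001   0.4348 -0.9005]
 [ 0.0017 -0.9005 -0.4348]
 [-1.     -0.0019  0.0001]]
side (380.28053035788423, 380.28053035788423, 324.627639037486, 190.41372674079244)
[[-0.813  -0.346   0.4684  0.0169]
 [-0.5822  0.4677 -0.665   0.7914]
 [ 0.011  -0.8134 -0.5817  0.722 ]
 [ 0.      0.      0.      1.    ]]
top (378.5024467735625, 378.5024467735625, 312.7154408110326, 199.35672815247153)
[[-0.0264 -0.9811  0.1917  0.3266]
 [-0.9995  0.0288  0.0098  0.0531]
 [-0.0151 -0.1914 -0.9814  1.092 ]
 [ 0.      0.      0.      1.    ]]
wrist (300.18406370365335, 300.18406370365335, 320.35398694966176, 197.35459041329017)
[[ 0.4356 -0.8676 -0.2397  0.3475]
 [-0.9001 -0.4206 -0.1136 -0.5536]
 [-0.0023  0.2652 -0.9642  0.3838]
 [ 0.      0.      0.      1.    ]]
```

View pics/top0.png

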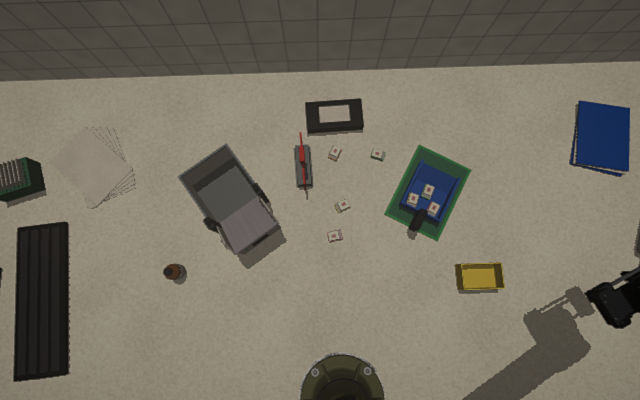

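View pics/side0.png

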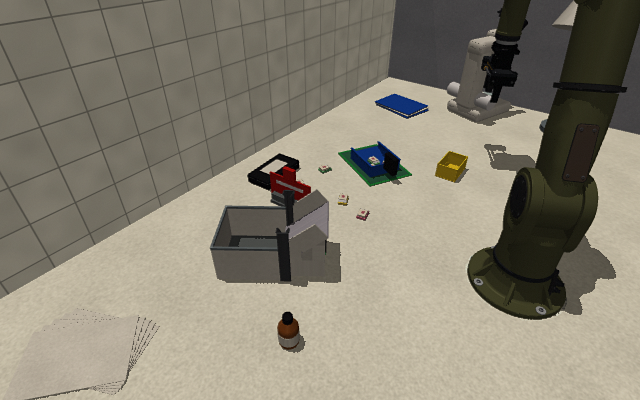

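View pics/wrist0.png

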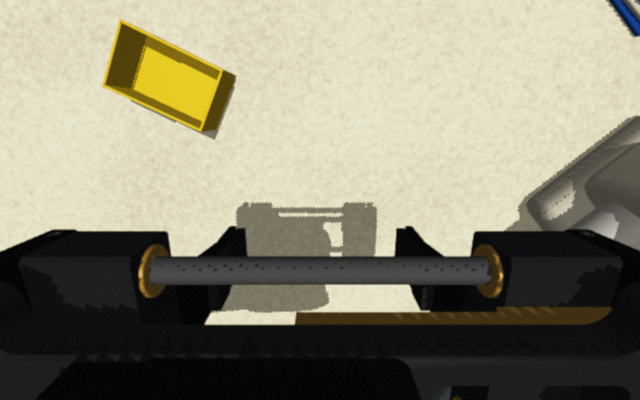

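```bash
cat >> h.py <<'E'
def seg(n,label,W=None,d=None):
    out=[]
    for r in ctrl.cut_out(n,label):
        m=r["region"]; P=W[m]; P=P[~np.isnan(P[:,0])]
        out.append((r["score"],r["extent"],P,m))
    return out
E
python3 - <<'E'
from h import *
np.set_printoptions(precision=4,suppress=True)
im,d,T=grab("top"); W=cloud("top",d,T)
for l in ["tray","mat","sorter","gate","stand","dropper","slipbox","slidebox","b1","b2","b3","b4","b5","b6","b7","b8"]:
    for s,e,P,m in seg("top",l,W):
        if s<0.2 or len(P)==0: print(l,'low',s,e);continue
        top=P[P[:,2]>np.percentile(P[:,2],90)-0.006]
        (c,wh,a)=cv2.minAreaRect((P[:,:2]*1000).astype(np.float32))
        print(l,round(s,2),np.round(e),len(P),"zpct",np.percentile(P[:,2],[2,50,98]).round(3),"mean",P.mean(0),"rect",np.round(c),np.round(wh),round(a,1),"topmean",top.mean(0))
E
```

```text
tray 0.96 [398. 160. 461. 233.] 2122 zpct [0.001 0.017 0.088] mean [ 0.5442 -0.2696  0.0251] rect [ 529. -264.] [133. 213.] 60.8 topmean [ 0.5002 -0.2422  0.0646]
mat 0.63 [383. 146. 469. 240.] 2352 zpct [-0.003  0.002  0.009] mean [ 0.5585 -0.2719  0.0026] rect [ 553. -274.] [174. 250.] 60.5 topmean [ 0.5587 -0.2711  0.003 ]
sorter 0.81 [175. 143. 281. 257.] 6218 zpct [-0.001  0.05   0.154] mean [0.5352 0.297  0.0532] rect [540. 309.] [321. 195.] 34.2 topmean [0.4461 0.237  0.1357]
gate 0.5 [298. 133. 308. 190.] 166 zpct [0.023 0.115 0.133] mean [0.6331 0.0896 0.1082] rect [653.  89.] [ 13. 176.] 89.8 topmean [0.638  0.09   0.1297]
gate 0.36 [295. 146. 317. 186.] 540 zpct [0.005 0.03  0.035] mean [0.6322 0.0896 0.025 ] rect [642.  91.] [125.  50.] 3.1 topmean [0.634  0.09   0.0318]
stand 0.87 [291. 145. 316. 184.] 590 zpct [-0.     0.03   0.097] mean [0.6292 0.0883 0.0305] rect [639.  92.] [147.  54.] 3.1 topmean [0.63   0.0895 0.0406]
dropper 0.7 [164. 264. 183. 278.] 269 zpct [0.019 0.057 0.087] mean [0.341 0.444 0.057] rect [342. 448.] [36. 41.] 85.2 topmean [0.3417 0.4518 0.0846
[... 7351 characters left out ...]
0034  0.011 ] rect [680.  -4.] [31. 46.] 65.9 topmean [ 0.6795 -0.0046  0.0144]
b8 0.6 [335. 199. 352. 212.] 124 zpct [0.005 0.014 0.018] mean [ 0.5179 -0.02    0.0131] rect [519. -20.] [28. 39.] 21.3 topmean [ 0.5187 -0.0216  0.0147]
b8 0.57 [427. 203. 440. 215.] 123 zpct [0.009 0.021 0.026] mean [ 0.499  -0.2767  0.0212] rect [ 491. -271.] [31. 56.] 46.9 topmean [ 0.4989 -0.2776  0.0232]
b8 0.49 [300. 141. 307. 190.] 140 zpct [0.02  0.125 0.133] mean [0.6207 0.0891 0.1059] rect [634.  90.] [137.  11.] 0.4 topmean [0.6392 0.0902 0.1298]
b8 0.42 [406. 193. 420. 207.] 85 zpct [0.014 0.022 0.027] mean [ 0.5284 -0.2202  0.0213] rect [ 528. -221.] [23. 30.] 72.8 topmean [ 0.5287 -0.2212  0.0225]
```

```bash
cat >> h.py <<'E'
np.set_printoptions(precision=4,suppress=True)
def jaw(st=None):
    st=st or ctrl.get_state(); M=R.from_rotvec(st["tool_rot"]).as_matrix(); return M
def plan(xyz=None,jawdeg=None):
    """xyz TCP target world; jawdeg = desired jaw axis angle in world xy (mod 180)"""
    st=ctrl.get_state(); M=jaw(st); a=np.degrees(np.arctan2(M[1,1],M[0,1]))
    p=np.array(st["position"]); print("t",round(st["time"],2),"tcp",p,"jaw",round(a,1),"tilt",round(np.degrees(np.arccos(-M[2,0])),2),"w",round(st["grip_width"],3),"F",np.round(st["ft_force"],1),"q7",round(st["joint_positions"][6],2))
    if xyz is not None:
        d=M.T@(np.array(xyz)-p)/0.025; print(" dp units total (x,y,z):",d.round(2))
    if jawdeg is not None:
        y=(a-jawdeg+90)%180-90; print(" yaw units:",round(y/6,2)," (alt",round((y-180*np.sign(y))/6,2),")")
def flatblocks(n,W,zlo=0.006,zhi=0.024,box=None,amin=300,amax=2500,off=0):
    m=(W[...,2]>zlo)&(W[...,2]<zhi)
    if box: m&=(W[...,0]>box[0])&(W[...,0]<box[1])&(W[...,1]>box[2])&(W[...,1]<box[3])
    k,lab,stt,c=cv2.connectedComponentsWithStats(m.astype(np.uint8),connectivity=4); out=[]
    for i in range(1,k):
        if stt[i,4]<25: continue
        P=W[lab==i]; (c2,wh,a)=cv2.minAreaRect((P[:,:2]*1000).astype(np.float32))
        if not(amin<wh[0]*wh[1]<amax): continue
        la=a if wh[0]>=wh[1] else a+90
        out.append((np.array(c2)/1000,np.round(sorted(wh),0),round((la+90)%180-90,1),P[:,2].max().round(3),stt[i,:4]))
    return out
E
python3 - <<'E'
from h import *
im,d,T=grab("top"); W=cloud("top",d,T)
for b in flatblocks("top",W,box=(0.35,0.75,-0.2,0.07)): print(b)
plan((0.45,-0.05,0.25),-90)
E
```

```text
(array([0.7478, 0.0127]), array([  4., 114.]), -87.9, np.float64(0.024), array([309, 128,  39,   5], dtype=int32))
(array([ 0.6789, -0.004 ]), array([27., 38.]), -27.5, np.float64(0.019), array([329, 146,  13,  14], dtype=int32))
(array([ 0.6691, -0.1329]), array([27., 40.]), 73.5, np.float64(0.019), array([370, 149,  16,  12], dtype=int32))
(array([0.6149, 0.0667]), array([ 5., 68.]), 2.5, np.float64(0.012), array([310, 163,   3,  23], dtype=int32))
(array([ 0.5183, -0.0201]), array([28., 40.]), -64.4, np.float64(0.019), array([335, 199,  15,  14], dtype=int32))
(array([0.4319, 0.005 ]), array([27., 40.]), -77.5, np.float64(0.02), array([327, 230,  16,  12], dtype=int32))
t 1.05 tcp [ 0.2826 -0.5854  0.2226] jaw -64.2 tilt 0.01 w 0.999 F [-0.1 -1.1  0.3] q7 -0.06
 dp units total (x,y,z): [ -1.1  -16.37 -15.34]
 yaw units: 4.3  (alt -25.7 )
```

```bash
python3 - <<'E'
from h import *
plan((0.518,-0.020,0.2),25.6)
E
```

```text
t 1.05 tcp [ 0.2826 -0.5854  0.2226] jaw -64.2 tilt 0.01 w 0.999 F [-0.1 -1.1  0.3] q7 -0.06
 dp units total (x,y,z): [  0.9  -16.27 -18.31]
 yaw units: -14.97  (alt 15.03 )
```

servo_tool(
  dp=[
    [0,-0.9,-1],
    [0,-0.9,-1],
    [0,-0.9,-1],
    [0,-0.9,-1],
    [0,-0.9,-1],
  ],
  yaw=[0,0,0,0,0],
)

```text
time: 1.55
position: [0.3467, -0.4284, 0.2227]
tool_rot: [1.972, 0.451, -1.972]
ft_force: [-0.6, -0.2, 0.0]
grip_width: 1.005
```

servo_tool(
  dp=[
    [0,-0.9,-1],
    [0,-0.9,-1],
    [0,-0.9,-1],
    [0,-0.9,-1],
    [0,-0.9,-1],
  ],
  yaw=[0,0,0,0,0],
)

```text
time: 2.05
position: [0.4103, -0.2728, 0.2228]
tool_rot: [1.972, 0.45, -1.971]
ft_force: [0.4, -0.2, -0.4]
grip_width: 1.002
```

servo_tool(
  dp=[
    [0,-0.9,-1],
    [0,-0.9,-1],
    [0,-0.9,-1],
    [0,-0.9,-1],
    [0,-0.9,-1],
  ],
  yaw=[0,0,0,0,0],
)

```text
time: 2.55
position: [0.474, -0.1171, 0.2229]
tool_rot: [1.972, 0.45, -1.971]
ft_force: [0.8, -0.2, -0.7]
grip_width: 0.999
```

servo_tool(
  dp=[
    [0,0,0],
    [0,0,0],
    [0,0,0],
    [0,0,0],
    [0,0,0],
  ],
  yaw=[-1,-1,-1,-1,-1],
)

```text
time: 3.05
position: [0.4736, -0.1184, 0.2227]
tool_rot: [1.631, 0.867, -1.631]
ft_force: [-0.1, -0.4, 0.3]
grip_width: 0.999
```

servo_tool(
  dp=[
    [0,0,0],
    [0,0,0],
    [0,0,0],
    [0,0,0],
    [0,0,0],
  ],
  yaw=[-1,-1,-1,-1,-1],
)

```text
time: 3.55
position: [0.4736, -0.1184, 0.2227]
tool_rot: [1.26, 1.175, -1.26]
ft_force: [-0.1, 0.3, -0.4]
grip_width: 1.0
```

servo_tool(
  dp=[
    [0,0,0],
    [0,0,0],
    [0,0,0],
    [0,0,0],
    [0,0,0],
  ],
  yaw=[-1,-1,-1,-1,-1],
)

```text
time: 4.05
position: [0.4736, -0.1184, 0.2227]
tool_rot: [0.868, 1.39, -0.869]
ft_force: [0.2, -0.4, 0.2]
grip_width: 0.997
```

```bash
python3 - <<'E'
from h import *
im,d,T=grab("wrist","w1"); W=cloud("wrist",d,T)
for b in flatblocks("wrist",W,box=(0.35,0.75,-0.2,0.07)): print(b)
print(jaw())
plan((0.518,-0.020,0.05),25.6)
E
```

```text
(array([0.4333, 0.0028]), array([28., 40.]), -78.4, np.float64(0.019), array([320,  46,  32,  41], dtype=int32))
(array([0.6416, 0.0654]), array([  9., 121.]), 0.3, np.float64(0.024), array([470,  70,  89,  51], dtype=int32))
(array([ 0.5193, -0.0216]), array([27., 39.]), -65.4, np.float64(0.018), array([377, 103,  26,  34], dtype=int32))
(array([0.7478, 0.0263]), array([ 4., 87.]), -86.8, np.float64(0.024), array([545, 134,  54,  66], dtype=int32))
(array([ 0.6795, -0.0059]), array([28., 40.]), -27.2, np.float64(0.018), array([489, 147,  36,  37], dtype=int32))
(array([ 0.6719, -0.1305]), array([28., 31.]), 72.5, np.float64(0.018), array([432, 232,  32,  25], dtype=int32))
(array([ 0.5267, -0.1927]), array([14., 34.]), 0.5, np.float64(0.024), array([318, 233,  24,  20], dtype=int32))
[[ 0.0002  0.8969  0.4422]
 [-0.0004  0.4422 -0.8969]
 [-1.      0.      0.0004]]
t 4.1 tcp [ 0.4735 -0.1184  0.2227] jaw 26.2 tilt 0.03 w 1.003 F [-0.2  0.3  0.2] q7 0.65
 dp units total (x,y,z): [ 6.91  3.34 -2.75]
 yaw units: 0.11  (alt -29.89 )
```

View pics/w1.png

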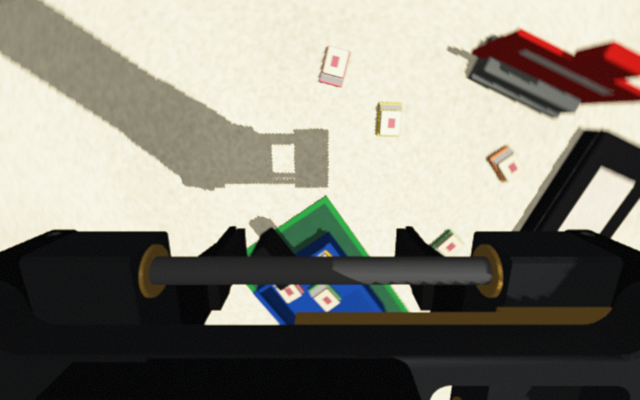

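```bash
python3 - <<'E'
from h import *
plan((0.519,-0.0212,0.004),24.6)
E
```

```text
t 4.1 tcp [ 0.4735 -0.1184  0.2227] jaw 26.2 tilt 0.03 w 1.003 F [-0.2  0.3  0.2] q7 0.65
 dp units total (x,y,z): [ 8.75  3.35 -2.69]
 yaw units: 0.27  (alt -29.73 )
```

servo_tool(
  dp=[
    [0.7,0.84,-0.67],
    [0.7,0.84,-0.67],
    [0.7,0.84,-0.67],
    [0.7,0.83,-0.68],
    [0.95,0,0],
  ],
  yaw=[0.27,0,0,0,0],
  fingers=0.7,
)

```text
time: 4.6
position: [0.5238, -0.0178, 0.1292]
tool_rot: [0.893, 1.379, -0.887]
ft_force: [0.6, -0.4, 0.3]
grip_width: 0.716
```

servo_tool(
  dp=[
    [1,0,0],
    [1,0,0],
    [1,0,0],
    [0.7,0,0],
    [0,0,0],
  ],
  yaw=[0,0,0,0,0],
)

```text
time: 5.1
position: [0.5196, -0.0224, 0.0339]
tool_rot: [0.893, 1.384, -0.897]
ft_force: [-0.3, -0.5, 0.5]
grip_width: 0.698
```

```bash
python3 - <<'E'
from h import *
plan((0.519,-0.0212,0.004),24.6)
im,d,T=grab("wrist","w2"); W=cloud("wrist",d,T)
E
```

```text
t 5.1 tcp [ 0.5196 -0.0224  0.0339] jaw 24.1 tilt 0.29 w 0.698 F [-0.3 -0.5  0.5] q7 0.27
 dp units total (x,y,z): [ 1.2   0.   -0.05]
 yaw units: -0.09  (alt 29.91 )
```

View pics/w2.png

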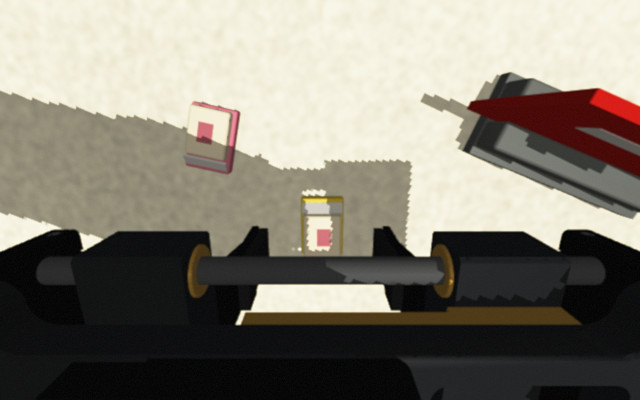

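servo_tool(
  dp=[
    [0.6,0,0],
    [0.6,0,0],
    [0,0,0],
    [0,0,0],
    [0,0,0],
  ],
  yaw=[0,0,0,0,0],
)

```text
time: 5.65
position: [0.5222, -0.0224, 0.0067]
tool_rot: [0.894, 1.379, -0.893]
ft_force: [1.1, 1.0, 0.3]
grip_width: 0.7
```

servo_tool(
  dp=[
    [0,0,0],
    [0,0,0],
    [0,0,0],
    [0,0,0],
    [0,0,0],
  ],
  yaw=[0,0,0,0,0],
  fingers=0,
  grip_force=20,
)

```text
time: 6.15
position: [0.5218, -0.0225, 0.0064]
tool_rot: [0.893, 1.379, -0.893]
ft_force: [0.4, 0.0, -0.6]
grip_width: 0.33
```

servo_tool(
  dp=[
    [0,0,0],
    [-1,0,0],
    [-1,0,0],
    [-1,0,0],
    [-1,0,0],
  ],
  yaw=[0,0,0,0,0],
)

```text
time: 6.65
position: [0.5216, -0.0223, 0.1072]
tool_rot: [0.893, 1.38, -0.893]
ft_force: [0.4, 0.3, -1.0]
grip_width: 0.319
```

```bash
python3 - <<'E'
from h import *
im,d,T=grab("wrist","w3")
im,d,T=grab("top"); W=cloud("top",d,T)
# tray walls: points z 0.04-0.056 near tray
m=(W[...,2]>0.038)&(W[...,2]<0.058)&(W[...,0]>0.42)&(W[...,0]<0.68)&(W[...,1]>-0.4)&(W[...,1]<-0.15)
P=W[m]; print(len(P)); print(cv2.minAreaRect((P[:,:2]*1000).astype(np.float32)))
g=(W[...,2]>0.07)&(W[...,2]<0.11)&(W[...,0]>0.38)&(W[...,0]<0.68)&(W[...,1]>-0.4)&(W[...,1]<-0.15)
Q=W[g]; print(len(Q),Q.mean(0),cv2.minAreaRect((Q[:,:2]*1000).astype(np.float32)))
m=cv2.inRange(cv2.cvtColor(im,cv2.COLOR_RGB2HSV),(45,120,30),(80,255,255))>0
P=W[m&~np.isnan(W[...,0])]; P=P[(abs(P[:,2])<0.015)&(P[:,1]<-0.12)&(P[:,1]>-0.42)]
print("mat",len(P),cv2.minAreaRect((P[:,:2]*1000).astype(np.float32)))
plan()
E
```

```text
357
((524.8152465820312, -256.0655822753906), (121.53984832763672, 198.39259338378906), 61.402076721191406)
182 [ 0.462  -0.2197  0.0857] ((462.3786315917969, -221.20071411132812), (20.68721580505371, 55.3558464050293), 61.47565460205078)
mat 350 ((554.35595703125, -274.0054931640625), (166.39488220214844, 237.2256622314453), 60.21369934082031)
t 6.75 tcp [ 0.5244 -0.0224  0.1098] jaw 24.2 tilt 0.38 w 0.321 F [ 0.3 -0.3 -0.4] q7 0.32
```

View pics/w3.png

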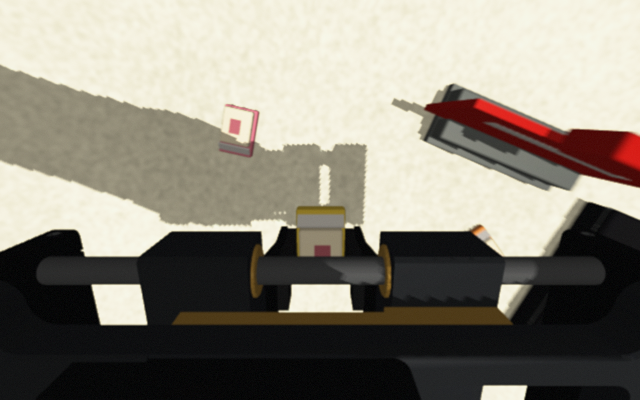

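```bash
cat >> h.py <<'E'
TRAY=(np.array([0.5433,-0.2651]),np.radians(-28.5))
def t2w(x,y,tr=None):
    o,a=tr or TRAY; c,s=np.cos(a),np.sin(a); return o+np.array([c*x-s*y,s*x+c*y])/1000
def w2t(p,tr=None):
    o,a=tr or TRAY; c,s=np.cos(a),np.sin(a); q=(np.asarray(p)[...,:2]-o)*1000; return np.stack([c*q[...,0]+s*q[...,1],-s*q[...,0]+c*q[...,1]],-1)
def traymap(n,W,name,tr=None):
    """top-down height map of tray interior, 1 px = 0.5mm, x tray up"""
    P=W.reshape(-1,3); P=P[~np.isnan(P[:,0])]; q=w2t(P,tr); img=np.zeros((400,400),np.uint8)
    for (x,y),z in zip(q,P[:,2]):
        if abs(x)<130 and abs(y)<90:
            c=(int(200-y*2),int(270-x*2)); v=int(np.clip(z*3000,0,255)); img[max(c[1]-1,0):c[1]+2,max(c[0]-1,0):c[0]+2]=v
    cv2.imwrite(f"pics/{name}.png",img)
E
python3 - <<'E'
from h import *
im,d,T=grab("top"); c=cv2.resize(im[135:245,375:480],None,fx=5,fy=5,interpolation=cv2.INTER_CUBIC); cv2.imwrite("pics/z1.png",c[:,:,::-1])
p=t2w(10,33); print(p); plan((*p,0.11),-28.5)
E
```

```text
[ 0.5678 -0.2409]
t 6.8 tcp [ 0.5231 -0.0225  0.1078] jaw 24.1 tilt 0.21 w 0.322 F [-0.9  0.4 -0.5] q7 0.32
 dp units total (x,y,z): [-0.07 -1.94  8.7 ]
 yaw units: 8.77  (alt -21.23 )
```

View pics/z1.png

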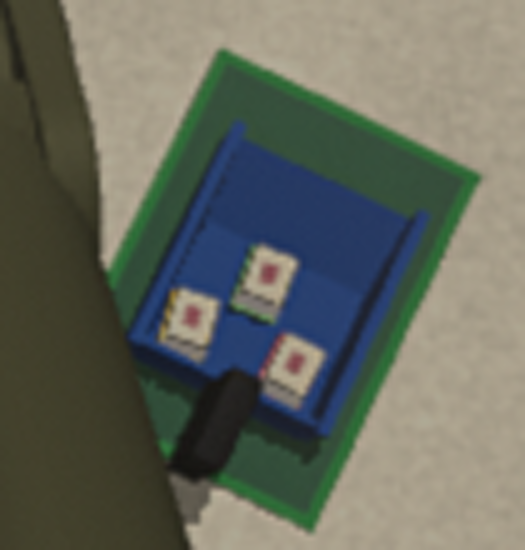

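```bash
python3 - <<'E'
from h import *
p=t2w(20,-33); print(p); plan((*p,0.12),-28.5)
E
```

```text
[ 0.5451 -0.3036]
t 6.8 tcp [ 0.5231 -0.0225  0.1078] jaw 24.1 tilt 0.21 w 0.322 F [-0.9  0.4 -0.5] q7 0.32
 dp units total (x,y,z): [-0.47 -3.79 10.62]
 yaw units: 8.77  (alt -21.23 )
```

servo_tool(
  dp=[
    [-0.1,-0.36,1],
    [-0.1,-0.36,1],
    [-0.1,-0.36,1],
    [-0.1,-0.36,1],
    [-0.1,-0.36,1],
  ],
  yaw=[0,0,0,0,0],
)

```text
time: 7.3
position: [0.5308, -0.1557, 0.1172]
tool_rot: [0.893, 1.382, -0.894]
ft_force: [0.0, -0.2, -0.0]
grip_width: 0.322
```

servo_tool(
  dp=[
    [0,-0.36,1],
    [0,-0.36,1],
    [0,-0.36,1],
    [0,-0.36,1],
    [0,-0.36,1],
  ],
  yaw=[0,0,0,0,0],
)

```text
time: 7.8
position: [0.541, -0.288, 0.1168]
tool_rot: [0.893, 1.382, -0.894]
ft_force: [0.2, -0.5, 0.4]
grip_width: 0.319
```

servo_tool(
  dp=[
    [0,-0.2,0.6],
    [0,0,0],
    [0,0,0],
    [0,0,0],
    [0,0,0],
  ],
  yaw=[0,1,1,1,1],
)

```text
time: 8.3
position: [0.5431, -0.3021, 0.1175]
tool_rot: [1.21, 1.211, -1.211]
ft_force: [0.6, 1.0, -0.1]
grip_width: 0.319
```

servo_tool(
  dp=[
    [0,0,0],
    [0,0,0],
    [0,0,0],
    [0,0,0],
    [0,0,0],
  ],
  yaw=[1,1,1,1,0.77],
)

```text
time: 8.8
position: [0.5431, -0.302, 0.1175]
tool_rot: [1.567, 0.932, -1.568]
ft_force: [0.6, -0.2, -0.7]
grip_width: 0.313
```

```bash
python3 - <<'E'
from h import *
p=t2w(20,-33); plan((*p,0.035),-28.5)
im,d,T=grab("wrist","w4")
E
```

```text
t 8.8 tcp [ 0.5431 -0.302   0.1175] jaw -28.6 tilt 0.13 w 0.313 F [ 0.6 -0.2 -0.7] q7 -0.11
 dp units total (x,y,z): [3.3  0.11 0.02]
 yaw units: -0.02  (alt 29.98 )
```

View pics/w4.png

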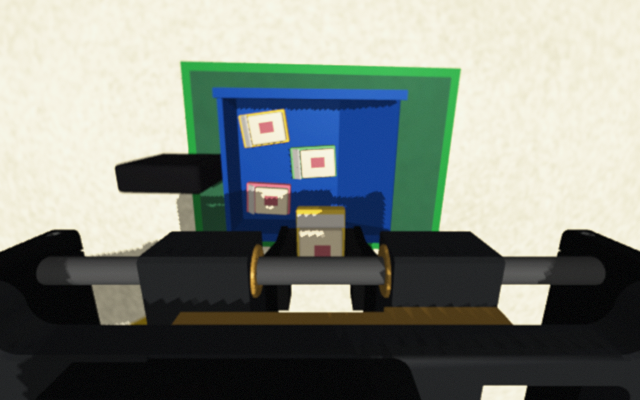

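servo_tool(
  dp=[
    [1,0,0],
    [1,0,0],
    [0.7,0.1,0],
    [0.5,0,0],
    [0,0,0],
  ],
  yaw=[0,0,0,0,0],
)

```text
time: 9.35
position: [0.5444, -0.3034, 0.0364]
tool_rot: [1.564, 0.936, -1.567]
ft_force: [0.1, 0.4, -0.1]
grip_width: 0.318
```

servo_tool(
  dp=[
    [0,0,0],
    [0,0,0],
    [0,0,0],
    [0,0,0],
    [-0.4,0,0],
  ],
  yaw=[0,0,0,0,0],
  fingers=0.5,
)

```text
time: 9.85
position: [0.5448, -0.3039, 0.0482]
tool_rot: [1.564, 0.934, -1.567]
ft_force: [-0.4, 0.4, -0.6]
grip_width: 0.496
```

servo_tool(
  dp=[
    [-1,0,0],
    [-1,0,0],
    [-1,0,0],
    [-1,0,0],
    [-1,0,0],
  ],
  yaw=[0,0,0,0,0],
)

```text
time: 10.35
position: [0.5458, -0.3043, 0.176]
tool_rot: [1.565, 0.931, -1.564]
ft_force: [-0.4, -0.6, -0.5]
grip_width: 0.5
```

```bash
python3 - <<'E'
from h import *
im,d,T=grab("wrist","w5")
im,d,T=grab("top"); W=cloud("top",d,T)
for b in flatblocks("top",W,box=(0.35,0.75,-0.2,0.07)): print(b)
plan((0.670,-0.132,0.15),-16.5)
E
```

```text
(array([0.7469, 0.0123]), array([  3., 115.]), -87.9, np.float64(0.024), array([309, 128,  39,   5], dtype=int32))
(array([ 0.6779, -0.004 ]), array([27., 39.]), -26.0, np.float64(0.02), array([328, 146,  14,  14], dtype=int32))
(array([ 0.669, -0.133]), array([26., 39.]), 72.7, np.float64(0.02), array([371, 149,  14,  11], dtype=int32))
(array([0.6332, 0.0665]), array([  6., 105.]), -1.3, np.float64(0.014), array([310, 151,   3,  35], dtype=int32))
(array([0.4319, 0.0052]), array([27., 40.]), -78.0, np.float64(0.019), array([327, 230,  15,  12], dtype=int32))
t 10.45 tcp [ 0.5482 -0.3054  0.1793] jaw -28.5 tilt 0.5 w 0.497 F [ 0.  -0.1  0.7] q7 -0.09
 dp units total (x,y,z): [ 1.18  0.97 -8.42]
 yaw units: -1.99  (alt 28.01 )
```

View pics/w5.png

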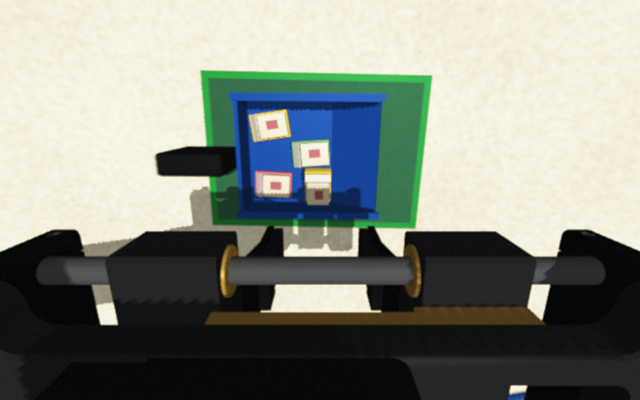

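servo_tool(
  dp=[
    [0,0.12,-1],
    [0,0.12,-1],
    [0,0.12,-1],
    [0,0.12,-1],
    [0.2,0.12,-1],
  ],
  yaw=[0,0,0,0,0],
  fingers=0.7,
)

```text
time: 10.95
position: [0.6192, -0.2008, 0.1692]
tool_rot: [1.565, 0.931, -1.564]
ft_force: [0.3, 0.5, 0.2]
grip_width: 0.694
```

servo_tool(
  dp=[
    [0.4,0.12,-1],
    [0.5,0.12,-1],
    [1,0.13,-1],
    [1,0,-0.4],
    [0,0,0],
  ],
  yaw=[0,0,0,0,-0.9],
)

```text
time: 11.45
position: [0.6649, -0.1274, 0.0913]
tool_rot: [1.493, 1.002, -1.501]
ft_force: [-0.4, -1.0, -0.3]
grip_width: 0.7
```

servo_tool(
  dp=[
    [0,0,0],
    [0,0,0],
    [0,0,0],
    [0,0,0],
    [0,0,0],
  ],
  yaw=[-1,0,0,0,0],
)

```text
time: 11.95
position: [0.6672, -0.1314, 0.0966]
tool_rot: [1.426, 1.052, -1.426]
ft_force: [0.4, 0.7, 0.2]
grip_width: 0.699
```

```bash
python3 - <<'E'
from h import *
im,d,T=grab("wrist","w6"); W=cloud("wrist",d,T)
for b in flatblocks("wrist",W,box=(0.35,0.73,-0.2,0.07),amin=200): print(b)
plan((0.6705,-0.132,0.0045),-17.2)
E
```

```text
(array([ 0.6801, -0.0061]), array([28., 40.]), -27.2, np.float64(0.018), array([261,  21,  57,  49], dtype=int32))
(array([ 0.4436, -0.004 ]), array([22., 43.]), 62.7, np.float64(0.017), array([  0, 106,  31,  54], dtype=int32))
(array([ 0.6717, -0.1352]), array([28., 40.]), 72.4, np.float64(0.018), array([311, 181,  33,  45], dtype=int32))
t 12.0 tcp [ 0.6672 -0.1313  0.0965] jaw -17.1 tilt 0.02 w 0.698 F [-1.   0.3  0.7] q7 -0.27
 dp units total (x,y,z): [ 3.68  0.13 -0.01]
 yaw units: 0.01  (alt -29.99 )
```

View pics/w6.png

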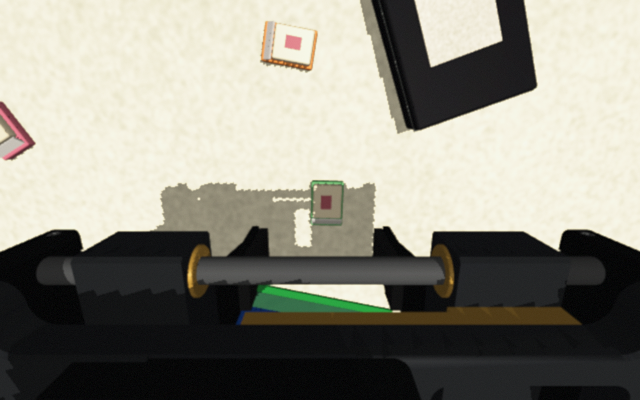

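servo_tool(
  dp=[
    [1,0.1,0.05],
    [1,0.08,0],
    [1,0,0],
    [0.65,0,0],
    [0,0,0],
  ],
  yaw=[0,0,0,0,0],
)

```text
time: 12.5
position: [0.6697, -0.1336, 0.0028]
tool_rot: [1.424, 1.056, -1.428]
ft_force: [-0.0, 0.0, 0.1]
grip_width: 0.695
```

servo_tool(
  dp=[
    [0,0,0],
    [0,0,0],
    [0,0,0],
    [0,0,0],
    [0,0,0],
  ],
  yaw=[0,0,0,0,0],
  fingers=0,
)

```text
time: 13.0
position: [0.6713, -0.1339, 0.0056]
tool_rot: [1.425, 1.052, -1.425]
ft_force: [0.5, -0.0, -0.3]
grip_width: 0.328
```

servo_tool(
  dp=[
    [0,0,0],
    [-1,0,0],
    [-1,0,0],
    [-1,0,0],
    [-1,0,0],
  ],
  yaw=[0,0,0,0,0],
)

```text
time: 13.5
position: [0.6709, -0.1337, 0.1059]
tool_rot: [1.425, 1.053, -1.425]
ft_force: [-0.7, 0.1, -0.7]
grip_width: 0.319
```

```bash
python3 - <<'E'
from h import *
p=t2w(25,32); plan((*p,0.12),-28.5)
E
```

```text
t 13.5 tcp [ 0.6709 -0.1337  0.1059] jaw -17.1 tilt 0.02 w 0.319 F [-0.7  0.1 -0.7] q7 -0.26
 dp units total (x,y,z): [-0.56 -2.1   5.46]
 yaw units: 1.91  (alt -28.09 )
```

servo_tool(
  dp=[
    [-0.5,-0.38,1],
    [0,-0.38,1],
    [0,-0.38,1],
    [0,-0.38,1],
    [0,-0.38,1],
  ],
  yaw=[0,0,0,0,0],
)

```text
time: 14.0
position: [0.5881, -0.2401, 0.1176]
tool_rot: [1.425, 1.053, -1.425]
ft_force: [0.8, -0.3, 0.3]
grip_width: 0.319
```

servo_tool(
  dp=[
    [0,-0.2,0.46],
    [0,0,0],
    [0,0,0],
    [0,0,0],
    [0,0,0],
  ],
  yaw=[0,1,0.9,0,0],
)

```text
time: 14.5
position: [0.5812, -0.248, 0.1175]
tool_rot: [1.563, 0.934, -1.563]
ft_force: [0.7, -0.5, 0.5]
grip_width: 0.317
```

```bash
python3 - <<'E'
from h import *
p=t2w(25,32); plan((*p,0.035),-28.5)
E
```

```text
t 14.5 tcp [ 0.5812 -0.248   0.1175] jaw -28.3 tilt 0.01 w 0.317 F [ 0.7 -0.5  0.5] q7 -0.22
 dp units total (x,y,z): [ 3.3  -0.01  0.04]
 yaw units: 0.04  (alt -29.96 )
```

servo_tool(
  dp=[
    [1,0.15,-0.08],
    [1,0.13,0],
    [0.7,0,0],
    [0.5,0,0],
    [0,0,0],
  ],
  yaw=[0,0,0,0,0],
)

```text
time: 15.0
position: [0.5868, -0.25, 0.0358]
tool_rot: [1.563, 0.935, -1.566]
ft_force: [-0.3, -0.2, -1.1]
grip_width: 0.317
```

servo_tool(
  dp=[
    [0,0,0],
    [0,0,0],
    [0,0,0],
    [0,0,0],
    [-0.4,0,0],
  ],
  yaw=[0,0,0,0,0],
  fingers=0.5,
)

```text
time: 15.5
position: [0.5869, -0.25, 0.0468]
tool_rot: [1.564, 0.934, -1.567]
ft_force: [-0.4, 0.1, -0.2]
grip_width: 0.497
```

servo_tool(
  dp=[
    [-1,0,0],
    [-1,0,0],
    [-1,0,0],
    [-1,0,0],
    [-1,0,0],
  ],
  yaw=[0,0,0,0,0],
)

```text
time: 16.0
position: [0.588, -0.2504, 0.1747]
tool_rot: [1.565, 0.931, -1.564]
ft_force: [0.5, 0.7, 0.0]
grip_width: 0.5
```

```bash
python3 - <<'E'
from h import *
im,d,T=grab("wrist","w7")
im,d,T=grab("top","t7"); W=cloud("top",d,T)
for b in flatblocks("top",W,box=(0.35,0.73,-0.2,0.07)): print(b)
c=cv2.resize(im[135:245,375:480],None,fx=4,fy=4,interpolation=cv2.INTER_CUBIC); cv2.imwrite("pics/z2.png",c[:,:,::-1])
plan((0.68,-0.005,0.15),-27.2)
E
```

```text
(array([ 0.6784, -0.004 ]), array([27., 39.]), -27.0, np.float64(0.02), array([328, 146,  14,  15], dtype=int32))
(array([0.4317, 0.0052]), array([27., 40.]), -77.0, np.float64(0.02), array([327, 230,  16,  12], dtype=int32))
t 16.1 tcp [ 0.5905 -0.2512  0.178 ] jaw -28.5 tilt 0.49 w 0.503 F [-0.2  0.4 -0.3] q7 -0.21
 dp units total (x,y,z): [  1.11  -1.56 -10.36]
 yaw units: -0.21  (alt 29.79 )
```

View pics/z2.png

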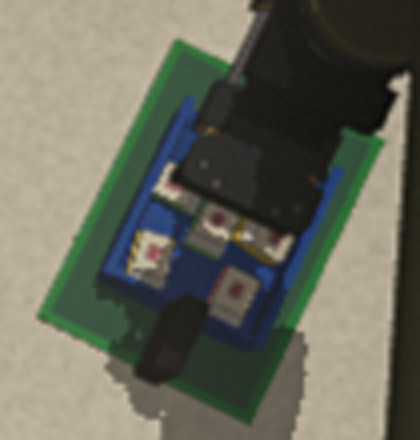

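servo_tool(
  dp=[
    [0,-0.15,-1],
    [0,-0.15,-1],
    [0,-0.15,-1],
    [0,-0.15,-1],
    [0,-0.15,-1],
  ],
  yaw=[0,0,0,0,0],
  fingers=0.85,
)

```text
time: 16.6
position: [0.6309, -0.1306, 0.1722]
tool_rot: [1.565, 0.932, -1.566]
ft_force: [0.4, 0.5, -0.4]
grip_width: 0.821
```

servo_tool(
  dp=[
    [0,-0.15,-1],
    [0,-0.15,-1],
    [0,-0.15,-1],
    [0.5,-0.15,-1],
    [0.6,-0.2,-1],
  ],
  yaw=[0,0,0,0,0],
)

```text
time: 17.1
position: [0.6737, -0.0113, 0.1452]
tool_rot: [1.566, 0.931, -1.564]
ft_force: [0.5, -0.8, 0.1]
grip_width: 0.851
```

servo_tool(
  dp=[
    [1,0,-0.3],
    [0.8,0,0],
    [0,0,0],
    [0,0,0],
    [0,0,0],
  ],
  yaw=[-0.2,0,0,0,0],
)

```text
time: 17.6
position: [0.6774, -0.0061, 0.1015]
tool_rot: [1.552, 0.943, -1.549]
ft_force: [0.1, 0.2, 0.7]
grip_width: 0.85
```

```bash
python3 - <<'E'
from h import *
im,d,T=grab("wrist","w8"); W=cloud("wrist",d,T)
for b in flatblocks("wrist",W,box=(0.35,0.73,-0.2,0.07),amin=200): print(b)
plan((0.68,-0.0055,0.0045),-27.2)
E
```

```text
(array([0.6419, 0.0662]), array([  5., 120.]), 3.0, np.float64(0.024), array([182, 107, 125,  76], dtype=int32))
(array([ 0.6291, -0.0331]), array([17., 40.]), -28.1, np.float64(0.018), array([266, 239,  44,  18], dtype=int32))
t 17.65 tcp [ 0.6776 -0.006   0.1017] jaw -27.3 tilt 0.15 w 0.851 F [ 0.1  0.6 -0.2] q7 -0.64
 dp units total (x,y,z): [ 3.89  0.07 -0.06]
 yaw units: -0.02  (alt 29.98 )
```

View pics/w8.png

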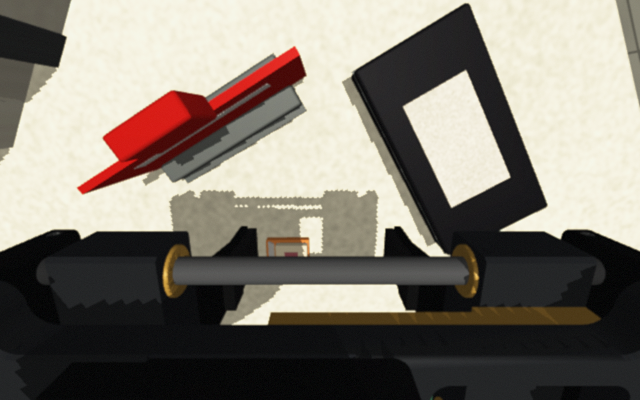

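```bash
python3 - <<'E'
from h import *
im,d,T=grab("top","t8"); W=cloud("top",d,T)
for b in flatblocks("top",W,box=(0.35,0.73,-0.2,0.07)): print(b)
c=cv2.resize(im[120:250,280:420],None,fx=4,fy=4,interpolation=cv2.INTER_CUBIC); cv2.imwrite("pics/z3.png",c[:,:,::-1])
plan((0.6265,-0.038,0.1))
E
```

```text
(array([ 0.6235, -0.0352]), array([27., 36.]), -23.6, np.float64(0.021), array([339, 163,  10,  15], dtype=int32))
(array([0.432 , 0.0056]), array([28., 39.]), -78.0, np.float64(0.021), array([327, 230,  15,  12], dtype=int32))
t 17.7 tcp [ 0.6775 -0.006   0.1017] jaw -27.3 tilt 0.15 w 0.85 F [-1.   0.3 -0. ] q7 -0.64
 dp units total (x,y,z): [ 0.06 -1.23  2.07]
```

View pics/z3.png

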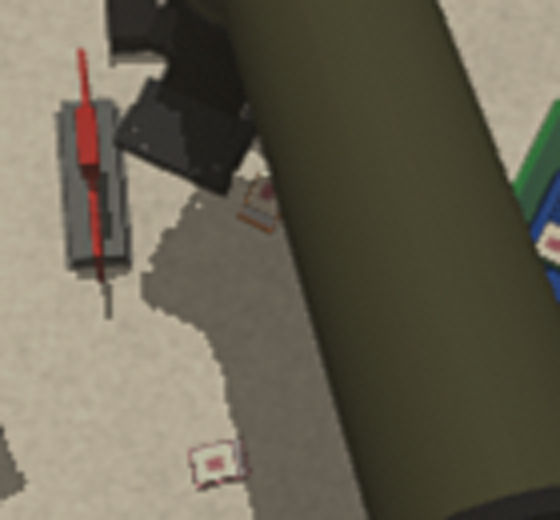

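servo_tool(
  dp=[
    [0,-0.4,1],
    [0,-0.4,1],
    [0,-0.43,1],
    [0,0,0.5],
    [0,0,0],
  ],
  yaw=[0,0,0,0,0],
)

```text
time: 18.2
position: [0.6093, -0.0721, 0.1011]
tool_rot: [1.553, 0.94, -1.552]
ft_force: [-0.0, -0.3, 0.3]
grip_width: 0.852
```

```bash
python3 - <<'E'
from h import *
im,d,T=grab("wrist","w9"); W=cloud("wrist",d,T)
for b in flatblocks("wrist",W,box=(0.35,0.73,-0.2,0.07),amin=200):
    print(b)
    if abs(b[0][0]-0.627)<0.02: plan((*b[0],0.0045),b[2])
E
```

```text
(array([0.6316, 0.0658]), array([ 7., 99.]), 2.8, np.float64(0.024), array([203,   0, 119,  72], dtype=int32))
t 18.25 tcp [ 0.61   -0.0702  0.101 ] jaw -27.4 tilt 0.12 w 0.851 F [-0.1  0.4  0.7] q7 -0.52
 dp units total (x,y,z): [ 3.86 -1.74 -5.22]
 yaw units: -5.03  (alt 24.97 )
(array([ 0.6263, -0.0382]), array([28., 40.]), -26.6, np.float64(0.018), array([296, 140,  48,  34], dtype=int32))
t 18.25 tcp [ 0.61   -0.0702  0.101 ] jaw -27.4 tilt 0.12 w 0.851 F [-0.1  0.4  0.7] q7 -0.52
 dp units total (x,y,z): [ 3.86 -0.02 -1.43]
 yaw units: -0.13  (alt 29.87 )
(array([0.4346, 0.0029]), array([27., 40.]), -78.0, np.float64(0.018), array([ 77, 190,  59,  41], dtype=int32))
```

servo_tool(
  dp=[
    [0,0,-1],
    [0.8,0,-0.43],
    [1,0,0],
    [1,0,0],
    [1,0,0],
  ],
  yaw=[-0.13,0,0,0,0],
)

```text
time: 18.75
position: [0.627, -0.0351, 0.0044]
tool_rot: [1.542, 0.955, -1.538]
ft_force: [0.1, 0.1, 0.1]
grip_width: 0.851
```

servo_tool(
  dp=[
    [0,0,0],
    [0,0,0],
    [0,0,0],
    [0,0,0],
    [0,0,0],
  ],
  yaw=[0,0,0,0,0],
  fingers=0,
)

```text
time: 19.25
position: [0.626, -0.0375, 0.006]
tool_rot: [1.542, 0.953, -1.54]
ft_force: [-0.0, -0.8, -0.1]
grip_width: 0.478
```

servo_tool(
  dp=[
    [0,0,0],
    [-1,0,0],
    [-1,0,0],
    [-1,0,0],
    [-1,0,0],
  ],
  yaw=[0,0,0,0,0],
)

```text
time: 19.75
position: [0.6252, -0.0375, 0.1061]
tool_rot: [1.541, 0.954, -1.541]
ft_force: [0.6, -0.6, -0.5]
grip_width: 0.456
```

```bash
python3 - <<'E'
from h import *
p=t2w(-25,0); plan((*p,0.125),-28.5)
E
```

```text
t 19.75 tcp [ 0.6252 -0.0375  0.1061] jaw -26.5 tilt 0.01 w 0.456 F [ 0.6 -0.6 -0.5] q7 -0.57
 dp units total (x,y,z): [-0.75  0.13  9.57]
 yaw units: 0.33  (alt -29.67 )
```

```bash
python3 - <<'E'
from h import *
p=t2w(46,0); plan((*p,0.125),-28.5)
E
```

```text
t 19.75 tcp [ 0.6252 -0.0375  0.1061] jaw -26.5 tilt 0.01 w 0.456 F [ 0.6 -0.6 -0.5] q7 -0.57
 dp units total (x,y,z): [-0.75  2.97  9.67]
 yaw units: 0.33  (alt -29.67 )
```

servo_tool(
  dp=[
    [-0.4,0.3,1],
    [-0.3,0.3,1],
    [0,0.3,1],
    [0,0.3,1],
    [0,0.3,1],
  ],
  yaw=[0,0,0,0,0],
)

```text
time: 20.25
position: [0.6029, -0.1672, 0.1229]
tool_rot: [1.541, 0.953, -1.541]
ft_force: [0.4, -0.7, -0.1]
grip_width: 0.456
```

servo_tool(
  dp=[
    [0,0.3,1],
    [0,0.3,1],
    [0,0.3,1],
    [0,0.3,1],
    [0,0.27,0.67],
  ],
  yaw=[0,0,0,0,0],
)

```text
time: 20.75
position: [0.5831, -0.2895, 0.1226]
tool_rot: [1.542, 0.952, -1.543]
ft_force: [0.2, 0.2, -0.0]
grip_width: 0.453
```

servo_tool(
  dp=[
    [0,0,0],
    [0,0,0],
    [0.5,0,0],
    [1,0,0],
    [0.5,0,0],
  ],
  yaw=[0.33,0,0,0,0],
)

```text
time: 21.25
position: [0.583, -0.2852, 0.0698]
tool_rot: [1.563, 0.936, -1.566]
ft_force: [-1.3, -0.3, -0.2]
grip_width: 0.457
```

```bash
python3 - <<'E'
from h import *
p=t2w(46,0); plan((*p,0.042),-28.5)
im,d,T=grab("wrist","w10")
E
```

```text
t 21.25 tcp [ 0.583  -0.2852  0.0698] jaw -28.3 tilt 0.2 w 0.457 F [-1.3 -0.3 -0.2] q7 -0.18
 dp units total (x,y,z): [1.11 0.06 0.05]
 yaw units: 0.03  (alt -29.97 )
```

View pics/w10.png

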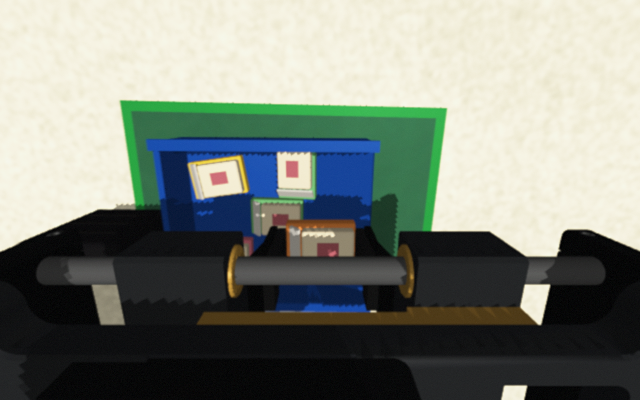

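Orange block (320,240) hangs over the front middle of the tray; green (295,172) and yellow (218,178) lie left of it. Lower and release.

servo_tool(
  dp=[
    [0.5,0,0],
    [0.5,0,0],
    [0,0,0],
    [0,0,0],
    [0,0,0],
  ],
  yaw=[0,0,0,0,0],
)

```text
time: 21.8
position: [0.5846, -0.2872, 0.0483]
tool_rot: [1.565, 0.93, -1.564]
ft_force: [0.2, 0.3, -0.6]
grip_width: 0.456
```

servo_tool(
  dp=[
    [0,0,0],
    [0,0,0],
    [0,0,0],
    [0,0,0],
    [-0.4,0,0],
  ],
  yaw=[0,0,0,0,0],
  fingers=0.6,
)

```text
time: 22.3
position: [0.5829, -0.2864, 0.0564]
tool_rot: [1.564, 0.934, -1.567]
ft_force: [-0.6, -0.1, -0.6]
grip_width: 0.598
```

servo_tool(
  dp=[
    [-1,0,0],
    [-1,0,0],
    [-1,0,0],
    [-1,0,0],
    [-0.6,0,0],
  ],
  yaw=[0,0,0,0,0],
)

```text
time: 22.8
position: [0.5851, -0.2872, 0.1758]
tool_rot: [1.566, 0.928, -1.562]
ft_force: [0.9, 0.6, 0.3]
grip_width: 0.605
```

```bash
python3 - <<'E'
from h import *
im,d,T=grab("wrist","w11")
im,d,T=grab("top","t8"); W=cloud("top",d,T)
for b in flatblocks("top",W,box=(0.35,0.73,-0.2,0.07)): print(b)
plan((0.4335,0.004,0.12),12)
E
```

```text
(array([0.4318, 0.005 ]), array([28., 40.]), -79.1, np.float64(0.019), array([327, 230,  16,  12], dtype=int32))
t 22.9 tcp [ 0.5856 -0.2875  0.1758] jaw -28.5 tilt 0.31 w 0.6 F [ 0.3  0.3 -0.4] q7 -0.16
 dp units total (x,y,z): [  2.17 -10.92  -7.35]
 yaw units: -6.74  (alt 23.26 )
```

View pics/w11.png

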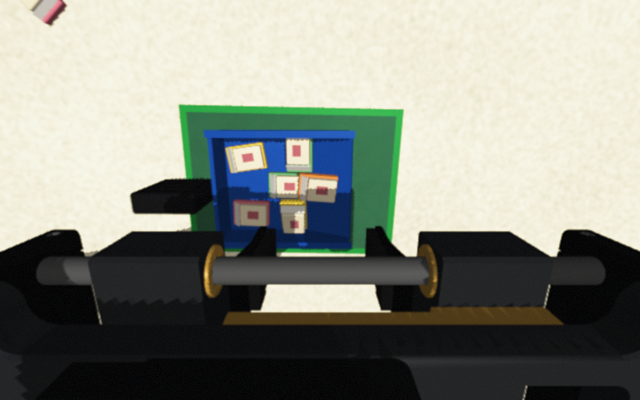

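servo_tool(
  dp=[
    [0,-1,-0.67],
    [0,-1,-0.67],
    [0,-1,-0.67],
    [0,-1,-0.67],
    [0,-1,-0.67],
  ],
  yaw=[0,0,0,0,0],
)

```text
time: 23.4
position: [0.5126, -0.1525, 0.171]
tool_rot: [1.564, 0.934, -1.567]
ft_force: [0.2, 0.1, -0.2]
grip_width: 0.599
```

servo_tool(
  dp=[
    [0,-1,-0.67],
    [0,-1,-0.67],
    [0,-1,-0.67],
    [0,-1,-0.67],
    [0,-1,-0.67],
  ],
  yaw=[0,0,0,0,0],
  fingers=0.7,
)

```text
time: 23.9
position: [0.4426, -0.0195, 0.1712]
tool_rot: [1.564, 0.933, -1.567]
ft_force: [-0.0, 0.4, 0.5]
grip_width: 0.696
```

servo_tool(
  dp=[
    [0,-0.9,-0.6],
    [0,0,0],
    [0.7,0,0],
    [0.7,0,0],
    [0.7,0,0],
  ],
  yaw=[0,-1,-1,-1,-1],
)

```text
time: 24.4
position: [0.4306, 0.0034, 0.1184]
tool_rot: [1.262, 1.174, -1.264]
ft_force: [-0.4, -0.7, 0.0]
grip_width: 0.703
```

servo_tool(
  dp=[
    [0.4,0,0],
    [0,0,0],
    [0,0,0],
    [0,0,0],
    [0,0,0],
  ],
  yaw=[-1,-1,-0.74,0,0],
)

```text
time: 24.9
position: [0.4309, 0.0034, 0.1093]
tool_rot: [1.055, 1.301, -1.056]
ft_force: [0.6, 0.6, -0.6]
grip_width: 0.698
```

```bash
python3 - <<'E'
from h import *
im,d,T=grab("wrist","w12"); W=cloud("wrist",d,T)
for b in flatblocks("wrist",W,box=(0.35,0.73,-0.2,0.07),amin=200): print(b)
plan((0.4335,0.0035,0.0045),12)
E
```

```text
(array([0.6417, 0.0674]), array([  9., 121.]), 2.0, np.float64(0.024), array([500, 161, 133,  31], dtype=int32))
(array([0.433 , 0.0035]), array([28., 39.]), -77.5, np.float64(0.018), array([308, 177,  31,  42], dtype=int32))
t 24.95 tcp [0.4311 0.0034 0.1095] jaw 11.9 tilt 0.05 w 0.699 F [-0.7 -0.1  0.7] q7 0.16
 dp units total (x,y,z): [4.2  0.1  0.02]
 yaw units: -0.02  (alt 29.98 )
```

View pics/w12.png

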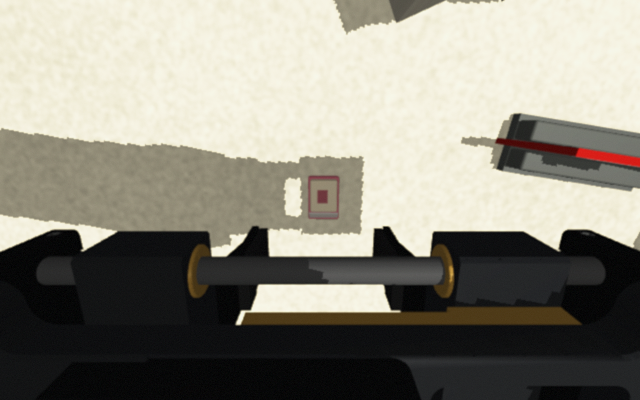

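servo_tool(
  dp=[
    [1,0.08,0],
    [1,0,0],
    [1,0,0],
    [0.8,0,0],
    [0.4,0,0],
  ],
  yaw=[0,0,0,0,0],
)

```text
time: 25.45
position: [0.432, 0.0038, 0.0033]
tool_rot: [1.054, 1.303, -1.056]
ft_force: [0.1, -0.7, -0.1]
grip_width: 0.702
```

servo_tool(
  dp=[
    [0,0,0],
    [0,0,0],
    [0,0,0],
    [0,0,0],
    [0,0,0],
  ],
  yaw=[0,0,0,0,0],
  fingers=0,
)

```text
time: 25.95
position: [0.434, 0.0037, 0.0057]
tool_rot: [1.054, 1.299, -1.053]
ft_force: [0.1, 0.2, 0.2]
grip_width: 0.33
```

servo_tool(
  dp=[
    [0,0,0],
    [-1,0,0],
    [-1,0,0],
    [-1,0,0],
    [-1,0,0],
  ],
  yaw=[0,0,0,0,0],
)

```text
time: 26.45
position: [0.4332, 0.0039, 0.106]
tool_rot: [1.054, 1.301, -1.054]
ft_force: [1.2, -0.3, -0.5]
grip_width: 0.32
```

```bash
python3 - <<'E'
from h import *
p=t2w(-18,0); plan((*p,0.13),-28.5)
im,d,T=grab("top","t9"); W=cloud("top",d,T)
for b in flatblocks("top",W,box=(0.35,0.73,-0.2,0.07)): print(b)
E
```

```text
t 26.45 tcp [0.4332 0.0039 0.106 ] jaw 12.0 tilt 0.01 w 0.32 F [ 1.2 -0.3 -0.5] q7 0.16
 dp units total (x,y,z): [-0.96  1.53 10.97]
 yaw units: 6.75  (alt -23.25 )
(array([0.6336, 0.0675]), array([  5., 106.]), 2.5, np.float64(0.013), array([310, 151,   3,  35], dtype=int32))
```

View pics/t9.png

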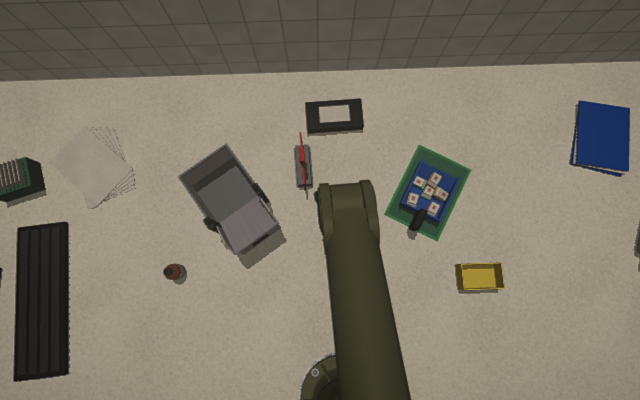

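servo_tool(
  dp=[
    [-0.5,0.14,1],
    [-0.5,0.14,1],
    [0,0.14,1],
    [0,0.14,1],
    [0,0.14,1],
  ],
  yaw=[0,0,0,0,0],
)

```text
time: 27.0
position: [0.4767, -0.1159, 0.1301]
tool_rot: [1.054, 1.3, -1.054]
ft_force: [-0.5, 0.6, 1.0]
grip_width: 0.319
```

servo_tool(
  dp=[
    [0,0.14,1],
    [0,0.14,1],
    [0,0.14,1],
    [0,0.14,1],
    [0,0.14,1],
  ],
  yaw=[0,0,0,0,0],
)

```text
time: 27.5
position: [0.5197, -0.2344, 0.1297]
tool_rot: [1.054, 1.301, -1.054]
ft_force: [-0.9, -0.0, 0.3]
grip_width: 0.319
```

servo_tool(
  dp=[
    [0,0.13,0.97],
    [0,0,0],
    [0,0,0],
    [0,0,0],
    [0,0,0],
  ],
  yaw=[0,1,1,1,1],
)

```text
time: 28.0
position: [0.5276, -0.2565, 0.1296]
tool_rot: [1.365, 1.101, -1.366]
ft_force: [-0.2, -0.5, 0.0]
grip_width: 0.316
```

servo_tool(
  dp=[
    [0,0,0],
    [0,0,0],
    [0,0,0],
    [0,0,0],
    [0,0,0],
  ],
  yaw=[1,1,0.75,0,0],
)

```text
time: 28.5
position: [0.5277, -0.2565, 0.1298]
tool_rot: [1.564, 0.933, -1.565]
ft_force: [0.3, -1.3, -0.3]
grip_width: 0.32
```

```bash
python3 - <<'E'
from h import *
p=t2w(-18,0); plan((*p,0.055),-28.5)
im,d,T=grab("wrist","w13")
E
```

```text
t 28.5 tcp [ 0.5277 -0.2565  0.1298] jaw -28.4 tilt 0.02 w 0.32 F [ 0.3 -1.3 -0.3] q7 -0.13
 dp units total (x,y,z): [ 2.99 -0.    0.  ]
 yaw units: 0.01  (alt -29.99 )
```

View pics/w13.png

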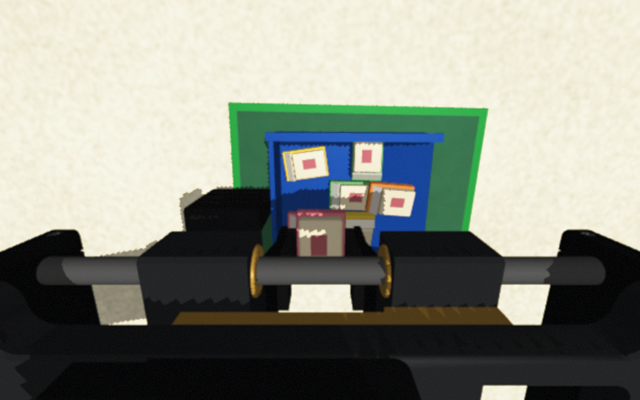

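servo_tool(
  dp=[
    [1,0,0],
    [1,0,0],
    [1,0,0],
    [0.5,0,0],
    [0,0,0],
  ],
  yaw=[0,0,0,0,0],
)

```text
time: 29.05
position: [0.5263, -0.2559, 0.0406]
tool_rot: [1.564, 0.935, -1.568]
ft_force: [0.0, 0.5, -0.2]
grip_width: 0.321
```

servo_tool(
  dp=[
    [0,0,0],
    [0,0,0],
    [0,0,0],
    [0,0,0],
    [-0.4,0,0],
  ],
  yaw=[0,0,0,0,0],
  fingers=0.45,
)

```text
time: 29.55
position: [0.5269, -0.2562, 0.0521]
tool_rot: [1.565, 0.933, -1.567]
ft_force: [0.6, 0.3, 0.2]
grip_width: 0.45
```

servo_tool(
  dp=[
    [-1,0,0],
    [-1,0,0],
    [-1,0,0],
    [-1,0,0],
    [-1,0,1],
  ],
  yaw=[0,0,0,0,0],
)

```text
time: 30.05
position: [0.518, -0.2746, 0.1798]
tool_rot: [1.564, 0.935, -1.558]
ft_force: [0.3, -0.5, -0.1]
grip_width: 0.449
```

```bash
python3 - <<'E'
from h import *
plan()
im,d,T=grab("wrist","w14")
im,d,T=grab("side","s14")
E
```

```text
t 30.05 tcp [ 0.518  -0.2746  0.1798] jaw -28.1 tilt 0.17 w 0.449 F [ 0.3 -0.5 -0.1] q7 -0.08
```

View pics/w14.png

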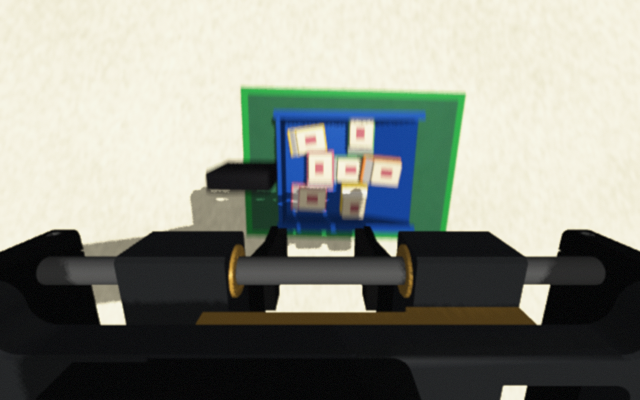

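View pics/s14.png

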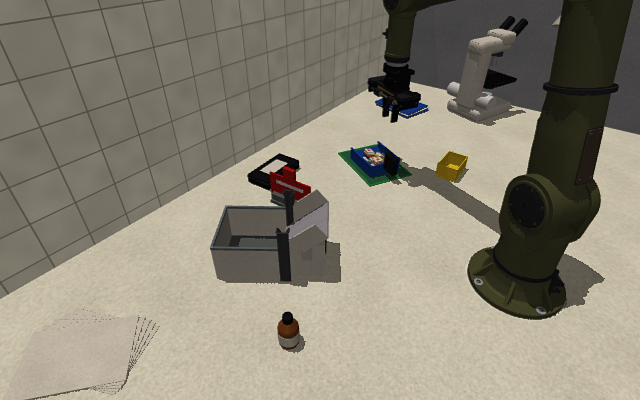

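```bash
python3 - <<'E'
from h import *
im,d,T=grab("top","t10"); W=cloud("top",d,T)
reg=(W[...,0]>0.38)&(W[...,0]<0.72)&(W[...,1]>0.12)&(W[...,1]<0.5)
Z=W[...,2]
m=reg&(Z>0.096)&(Z<0.112)
P=W[m]; r=cv2.minAreaRect((P[:,:2]*1000).astype(np.float32)); print(len(P),r)
c=im[130:270,165:300]; cv2.imwrite("pics/z4.png",cv2.resize(c,None,fx=4,fy=4,interpolation=cv2.INTER_CUBIC)[:,:,::-1])
hm=np.clip(Z[130:270,165:300]*1000,0,200); hm=np.nan_to_num(hm); cv2.imwrite("pics/z5.png",cv2.resize((hm*1.25).astype(np.uint8),None,fx=4,fy=4,interpolation=cv2.INTER_NEAREST))
p=W[reg&(Z>0.146)]; print(len(p),p.mean(0),p.max(0))
# tray
m=(Z>0.07)&(Z<0.11)&(W[...,0]>0.38)&(W[...,0]<0.52)&(W[...,1]>-0.3)&(W[...,1]<-0.15)
Q=W[m]; print(len(Q),Q.mean(0),cv2.minAreaRect((Q[:,:2]*1000).astype(np.float32)))
E
```

```text
754 ((540.3466796875, 294.44158935546875), (244.25152587890625, 165.4300537109375), 34.95635986328125)
205 [0.4741 0.2578 0.1556] [0.557  0.3388 0.1726]
179 [ 0.4623 -0.2198  0.0858] ((463.008056640625, -221.2937469482422), (20.617433547973633, 56.047183990478516), 60.78824234008789)
```

View pics/z4.png

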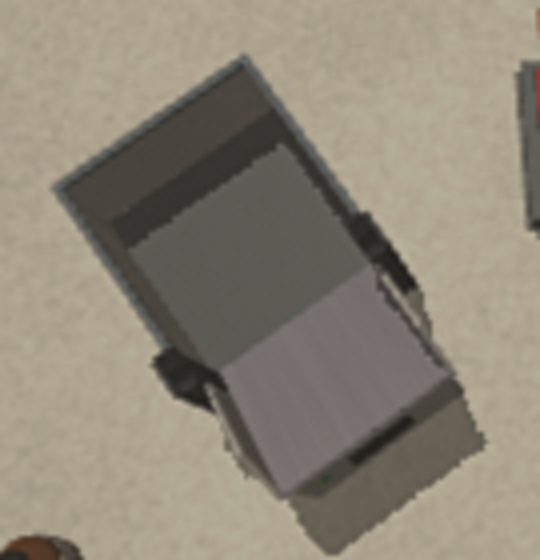

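View pics/z5.png

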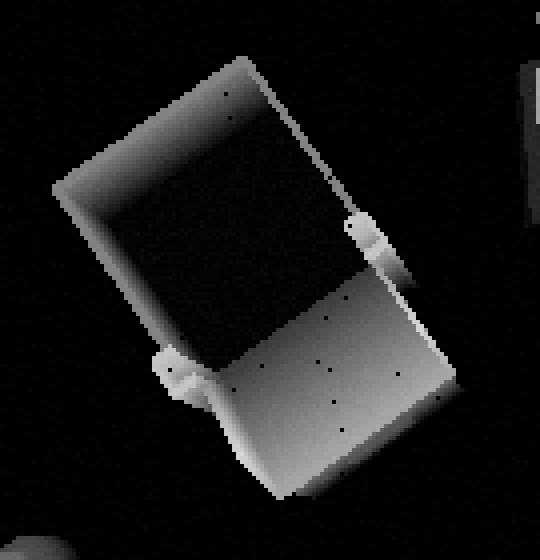

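```bash
cat > sorter.py <<'E'
from h import *
def fit(W,yaw0=33):
    Z=W[...,2]
    reg=(W[...,0]>0.38)&(W[...,0]<0.72)&(W[...,1]>0.12)&(W[...,1]<0.5)
    o=np.array([0.50,0.28]); a=np.radians(yaw0)
    for it in range(6):
        q=w2t(W,(o,a))
        m=reg&(q[...,0]>-92)&(q[...,0]<5)&(abs(q[...,1])<52)&(Z>0.04)&(Z<0.145)
        P=W[m]; A=np.c_[P[:,:2],np.ones(len(P))]; k=np.linalg.lstsq(A,P[:,2],rcond=None)[0]
        res=P[:,2]-A@k; g=abs(res)<0.004; k=np.linalg.lstsq(A[g],P[g,2],rcond=None)[0]
        a=np.arctan2(-k[1],-k[0]); slope=np.degrees(np.arctan(np.hypot(k[0],k[1])))
        # z at origin should be 46+12*tan39=55.7mm
        zo=k[0]*o[0]+k[1]*o[1]+k[2]; dx=(zo-0.0557)/np.hypot(k[0],k[1]); o=o+dx*np.array([np.cos(a),np.sin(a)])
        # lateral: far bin rim sides
        q=w2t(W,(o,a)); m=reg&(Z>0.095)&(Z<0.113)&(q[...,0]>30)&(q[...,0]<150)
        yy=q[...,1][m]; l=yy[(yy>60)&(yy<100)]; r=yy[(yy<-60)&(yy>-100)]
        dy=(np.median(l)+np.median(r))/2; o=o+dy/1000*np.array([-np.sin(a),np.cos(a)])
    m=reg&(Z>0.095)&(Z<0.113)&(q[...,0]>150); xe=np.median(q[...,0][m&(abs(q[...,1])<60)])
    return o,a,slope,len(P),xe,np.median(l),np.median(r)
E
python3 - <<'E'
from sorter import *
im,d,T=grab("top"); W=cloud("top",d,T)
o,a,s,n,xe,l,r=fit(W); print(o,np.degrees(a),s,n,xe,l,r)
Z=W[...,2]; q=w2t(W,(o,a)); reg=(W[...,0]>0.38)&(W[...,0]<0.72)&(W[...,1]>0.12)&(W[...,1]<0.5)
m=reg&(Z>0.14)&(Z<0.175)&(abs(q[...,0])<35)&(abs(q[...,1])>60)
for sg in (1,-1):
    mm=m&(q[...,1]*sg>0); print(sg,q[mm].mean(0),q[mm].min(0),q[mm].max(0),mm.sum(),Z[mm].mean())
print("tray in? lip/grip"); 
E
```

```text
[0.4991 0.2654] 34.770905975178145 38.48438914355678 1157 166.88902862356144 76.81130017030597 -76.80891043662959
1 [ 2.1086 74.4038] [-14.4492  64.7185] [16.4243 82.4612] 78 0.1521116332959159
-1 [  1.5761 -74.3723] [-34.9156 -82.9551] [ 16.3802 -65.3037] 67 0.15259780774658438
tray in? lip/grip
```

```bash
python3 - <<'E'
from h import *
plan((0.4691,-0.2247,0.17),-118.8)
E
```

```text
t 30.25 tcp [ 0.5159 -0.279   0.1786] jaw -28.6 tilt 0.1 w 0.451 F [-0.2  1.1 -0.2] q7 -0.08
 dp units total (x,y,z): [ 0.34 -2.69 -1.01]
 yaw units: -14.97  (alt 15.03 )
```

servo_tool(
  dp=[
    [0,-0.9,-0.34],
    [0,-0.9,-0.34],
    [0,-0.89,-0.33],
    [0,0,0],
    [0,0,0],
  ],
  yaw=[0,0,0,1,1],
  fingers=0.7,
)

```text
time: 30.75
position: [0.4681, -0.222, 0.1764]
tool_rot: [1.709, 0.788, -1.711]
ft_force: [0.2, -1.0, -0.3]
grip_width: 0.69
```

servo_tool(
  dp=[
    [0,0,0],
    [0,0,0],
    [0,0,0],
    [0,0,0],
    [0,0,0],
  ],
  yaw=[1,1,1,1,1],
)

```text
time: 31.25
position: [0.4684, -0.2225, 0.1761]
tool_rot: [2.037, 0.349, -2.041]
ft_force: [0.1, 0.2, 1.2]
grip_width: 0.702
```

servo_tool(
  dp=[
    [0,0,0],
    [0,0,0],
    [0,0,0],
    [0,0,0],
    [0,0,0],
  ],
  yaw=[1,1,1,1,1],
)

```text
time: 31.75
position: [0.4684, -0.2225, 0.1761]
tool_rot: [-2.12, 0.197, 2.125]
ft_force: [0.1, 0.9, -0.5]
grip_width: 0.701
```

servo_tool(
  dp=[
    [0,0,0],
    [0,0,0],
    [0,0,0],
    [0,0,0],
    [0,0,0],
  ],
  yaw=[1,1,1,0,0],
)

```text
time: 32.25
position: [0.4686, -0.2232, 0.1767]
tool_rot: [-1.943, 0.49, 1.946]
ft_force: [-1.3, 0.4, 0.5]
grip_width: 0.7
```

```bash
python3 - <<'E'
from h import *
im,d,T=grab("wrist","w15"); W=cloud("wrist",d,T); Z=W[...,2]
m=(Z>0.07)&(Z<0.11)&(W[...,0]>0.38)&(W[...,0]<0.53)&(W[...,1]>-0.3)&(W[...,1]<-0.15)
Q=W[m]; print(len(Q),cv2.minAreaRect((Q[:,:2]*1000).astype(np.float32)) if len(Q) else 0)
m=(Z>0.04)&(Z<0.055)&(W[...,0]>0.42)&(W[...,0]<0.68)&(W[...,1]>-0.4)&(W[...,1]<-0.15)
P=W[m]; print(len(P),cv2.minAreaRect((P[:,:2]*1000).astype(np.float32)))
plan((0.4691,-0.2247,0.049),-118.8)
E
```

```text
1445 ((464.67401123046875, -224.0177001953125), (19.94731903076172, 55.04802703857422), 61.59375762939453)
3919 ((549.3388671875, -270.31451416015625), (121.56572723388672, 143.70147705078125), 61.35747528076172)
t 32.3 tcp [ 0.4686 -0.2234  0.1769] jaw -118.4 tilt 0.07 w 0.697 F [-0.7 -0.1 -0.7] q7 -1.68
 dp units total (x,y,z): [ 5.11  0.04 -0.05]
 yaw units: 0.07  (alt -29.93 )
```

View pics/w15.png

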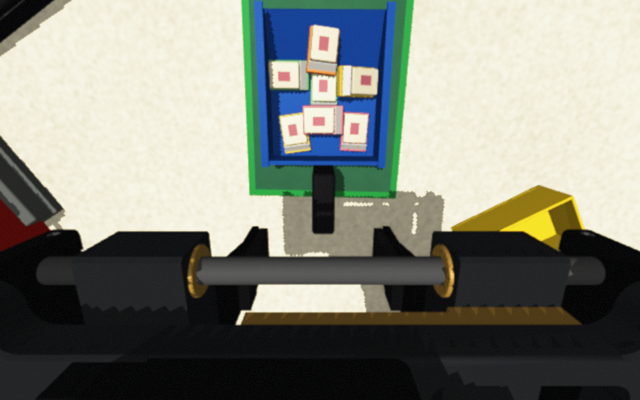

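servo_tool(
  dp=[
    [1,0.1,-0.15],
    [1,0,0],
    [1,0,0],
    [1,0,0],
    [1,0,0],
  ],
  yaw=[0,0,0,0,0],
)

```text
time: 32.8
position: [0.4708, -0.2279, 0.0514]
tool_rot: [-1.944, 0.492, 1.944]
ft_force: [-0.1, 0.2, 0.6]
grip_width: 0.695
```

servo_tool(
  dp=[
    [0.1,0,0],
    [0,0,0],
    [0,0,0],
    [0,0,0],
    [0,0,0],
  ],
  yaw=[0,0,0,0,0],
)

```text
time: 33.3
position: [0.4717, -0.2286, 0.0513]
tool_rot: [-1.945, 0.494, 1.941]
ft_force: [0.7, -0.9, -0.7]
grip_width: 0.704
```

servo_tool(
  dp=[
    [0,0,0],
    [0,0,0],
    [0,0,0],
    [0,0,0],
    [0,0,0],
  ],
  yaw=[0,0,0,0,0],
  fingers=0,
  grip_force=60,
)

```text
time: 33.8
position: [0.4708, -0.2282, 0.05]
tool_rot: [-1.943, 0.494, 1.943]
ft_force: [-0.4, 0.5, -0.2]
grip_width: 0.331
```

servo_tool(
  dp=[
    [0,0,0],
    [0,0,0],
    [0,0,0],
    [-0.3,0,0],
    [-0.3,0,0],
  ],
  yaw=[0,0,0,0,0],
)

```text
time: 34.3
position: [0.4699, -0.2278, 0.0647]
tool_rot: [-1.94, 0.494, 1.945]
ft_force: [1.0, 0.1, -3.4]
grip_width: 0.222
```

```bash
python3 - <<'E'
from h import *
plan()
im,d,T=grab("wrist","w16")
im,d,T=grab("side","s16"); c=im[120:220,300:460]; cv2.imwrite("pics/z6.png",cv2.resize(c,None,fx=4,fy=4,interpolation=cv2.INTER_CUBIC)[:,:,::-1])
E
```

```text
t 34.3 tcp [ 0.4699 -0.2278  0.0647] jaw -118.5 tilt 0.14 w 0.222 F [ 1.   0.1 -3.4] q7 -1.7
```

View pics/w16.png

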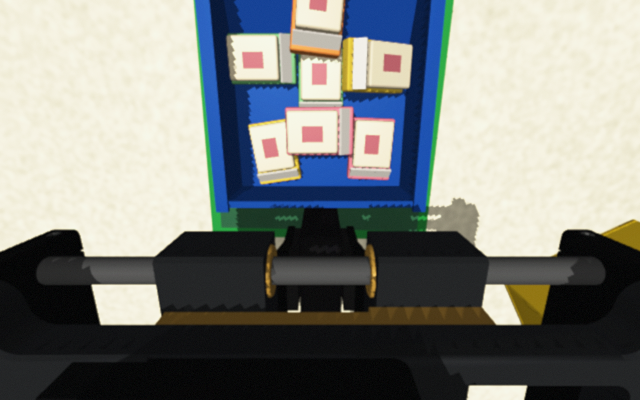

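View pics/z6.png

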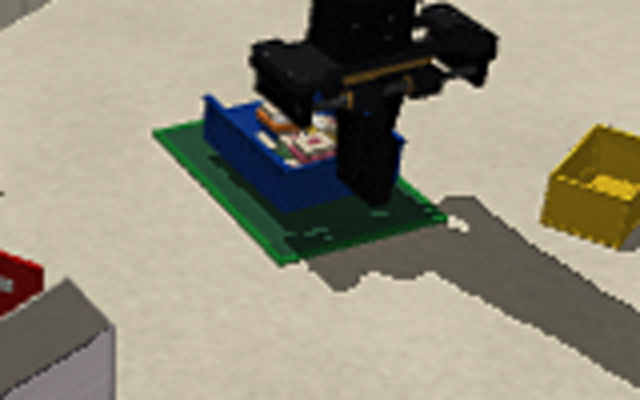

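servo_tool(
  dp=[
    [-0.5,0,0],
    [-0.6,0,0],
    [-0.6,0,0],
    [-0.6,0,0],
    [-0.6,0,0],
  ],
  yaw=[0,0,0,0,0],
)

```text
time: 34.9
position: [0.4707, -0.2281, 0.1388]
tool_rot: [-1.943, 0.494, 1.943]
ft_force: [-0.5, -0.1, -3.2]
grip_width: 0.221
```

```bash
cat >> h.py <<'E'
def traytilt(name=None):
    """tilt of tray while held (jaw across tray y, camera over tray): side walls top heights vs tray x, from wrist"""
    st=ctrl.get_state(); M=jaw(st); im,d,T=grab("wrist",name); W=cloud("wrist",d,T)
    hsv=cv2.cvtColor(im,cv2.COLOR_RGB2HSV); m=cv2.inRange(hsv,(105,140,20),(128,255,255))>0
    P=W[m&~np.isnan(W[...,0])]; L=(P-np.array(st["position"]))@M  # tool coords x down,y jaw,z
    X=-L[:,2]*1000; Y=L[:,1]*1000; H=-L[:,0]*1000
    out=[]
    for s in (1,-1):
        w=(abs(Y*s-57)<12); xs=np.arange(20,220,10); pts=[]
        for x0 in xs:
            k=w&(abs(X-x0)<5)
            if k.sum()>8: pts.append((x0,np.percentile(H[k],95)))
        if len(pts)>3:
            p=np.array(pts); f=np.polyfit(p[:,0],p[:,1],1); out.append((s,len(pts),round(np.degrees(np.arctan(f[0])),1),round(f[1],1)))
    print("tray wall tilt (neg = nose down):",out)
E
python3 - <<'E'
from h import *
plan(); traytilt("w17")
im,d,T=grab("side","s17"); c=im[80:200,320:480]; cv2.imwrite("pics/z7.png",cv2.resize(c,None,fx=4,fy=4,interpolation=cv2.INTER_CUBIC)[:,:,::-1])
E
```

```text
t 34.9 tcp [ 0.4707 -0.2281  0.1388] jaw -118.5 tilt 0.01 w 0.221 F [-0.5 -0.1 -3.2] q7 -1.69
tray wall tilt (neg = nose down): [(1, 13, np.float64(-5.9), np.float64(3.6)), (-1, 13, np.float64(-6.8), np.float64(4.4))]
```

View pics/w17.png

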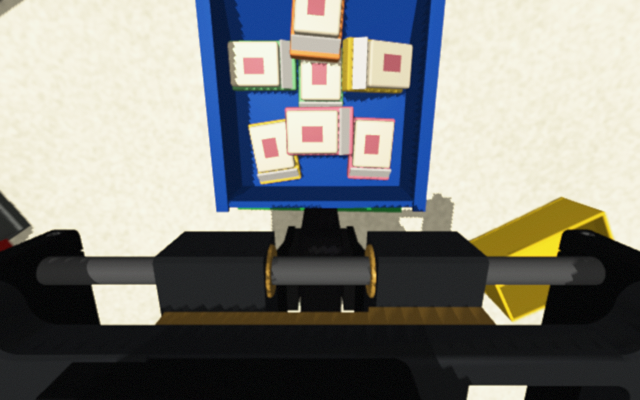

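View pics/z7.png

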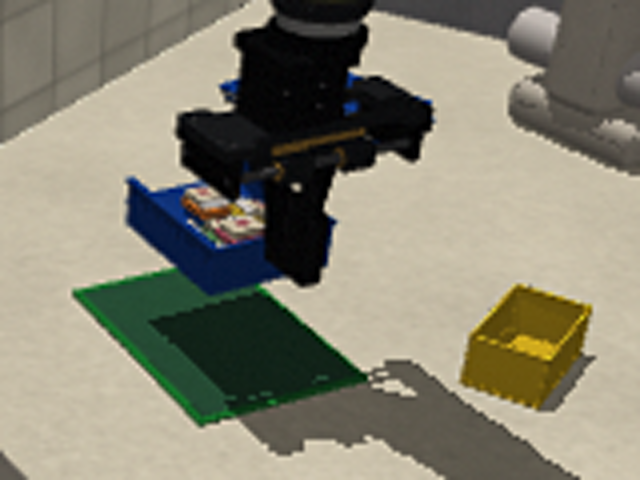

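servo_tool(
  dp=[
    [-0.4,0,0],
    [-0.8,0,0],
    [-1,0,0],
    [-1,0,0],
    [-0.9,0,0],
  ],
  yaw=[0,0,0,0,0],
)

```text
time: 35.5
position: [0.4705, -0.228, 0.2409]
tool_rot: [-1.942, 0.494, 1.943]
ft_force: [0.7, -1.2, -4.0]
grip_width: 0.22
```

servo_tool(
  dp=[
    [-0.3,0,0],
    [0,0,0],
    [0,0,0],
    [0,0,0],
    [0,0,0],
  ],
  yaw=[0,-0.4,-0.8,-0.8,-0.8],
)

```text
time: 36.0
position: [0.4701, -0.2279, 0.2462]
tool_rot: [-2.113, 0.213, 2.118]
ft_force: [-0.4, 0.0, -3.1]
grip_width: 0.222
```

servo_tool(
  dp=[
    [0,0,0],
    [0,0,0],
    [0,0,0],
    [0,0,0],
    [0,0,0],
  ],
  yaw=[-0.8,-0.8,-0.8,-0.8,-0.8],
)

```text
time: 36.5
position: [0.4701, -0.228, 0.2461]
tool_rot: [2.104, 0.231, -2.109]
ft_force: [-0.8, -1.3, -3.5]
grip_width: 0.223
```

servo_tool(
  dp=[
    [0,0,0],
    [0,0,0],
    [0,0,0],
    [0,0,0],
    [0,0,0],
  ],
  yaw=[-0.8,-0.8,-0.8,-0.8,-0.5],
)

```text
time: 37.0
position: [0.4702, -0.228, 0.2462]
tool_rot: [1.875, 0.587, -1.879]
ft_force: [0.2, 0.4, -3.5]
grip_width: 0.226
```

```bash
python3 - <<'E'
from h import *
plan((0.413,0.2055,0.245),-55.2); traytilt("w18")
E
```

```text
t 37.0 tcp [ 0.4702 -0.228   0.2462] jaw -55.4 tilt 0.13 w 0.226 F [ 0.2  0.4 -3.5] q7 -0.57
 dp units total (x,y,z): [  0.06 -15.57  -7.98]
 yaw units: -0.03  (alt 29.97 )
tray wall tilt (neg = nose down): [(1, 13, np.float64(-5.6), np.float64(3.2)), (-1, 13, np.float64(-5.8), np.float64(3.4))]
```

View pics/w18.png

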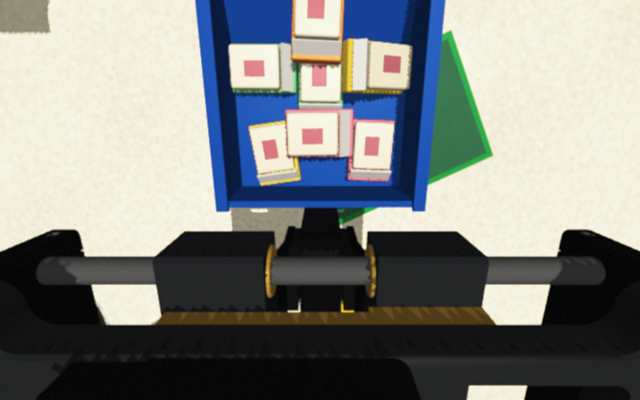

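servo_tool(
  dp=[
    [0,-0.4,-0.2],
    [0,-0.9,-0.46],
    [0,-0.9,-0.46],
    [0,-0.9,-0.46],
    [0,-0.9,-0.46],
  ],
  yaw=[0,0,0,0,0],
)

```text
time: 37.55
position: [0.4556, -0.1149, 0.247]
tool_rot: [1.878, 0.583, -1.88]
ft_force: [-0.0, -0.6, -2.5]
grip_width: 0.228
```

servo_tool(
  dp=[
    [0,-0.9,-0.46],
    [0,-0.9,-0.46],
    [0,-0.9,-0.46],
    [0,-0.9,-0.46],
    [0,-0.9,-0.46],
  ],
  yaw=[0,0,0,0,0],
)

```text
time: 38.05
position: [0.439, 0.0102, 0.2471]
tool_rot: [1.878, 0.582, -1.88]
ft_force: [0.2, -0.0, -4.3]
grip_width: 0.226
```

servo_tool(
  dp=[
    [0,-0.9,-0.46],
    [0,-0.9,-0.46],
    [0,-0.9,-0.46],
    [0,-0.9,-0.46],
    [0,-0.9,-0.46],
  ],
  yaw=[0,0,0,0,0],
)

```text
time: 38.55
position: [0.4225, 0.1353, 0.2471]
tool_rot: [1.878, 0.582, -1.879]
ft_force: [0.6, -0.1, -3.7]
grip_width: 0.227
```

```bash
python3 - <<'E'
from h import *
plan((0.413,0.2055,0.245),-55.2); traytilt("w19")
im,d,T=grab("side","s19")
E
```

```text
t 38.55 tcp [0.4225 0.1353 0.2471] jaw -55.6 tilt 0.06 w 0.227 F [ 0.6 -0.1 -3.7] q7 -1.26
 dp units total (x,y,z): [ 0.08 -2.53 -1.27]
 yaw units: -0.06  (alt 29.94 )
tray wall tilt (neg = nose down): [(1, 13, np.float64(-5.6), np.float64(3.3)), (-1, 13, np.float64(-5.7), np.float64(3.4))]
```

View pics/w19.png

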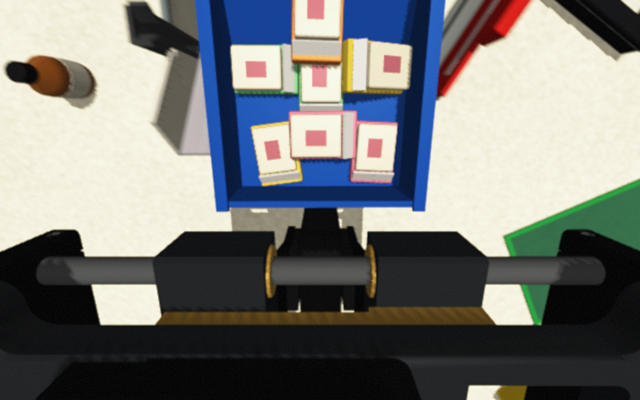

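View pics/s19.png

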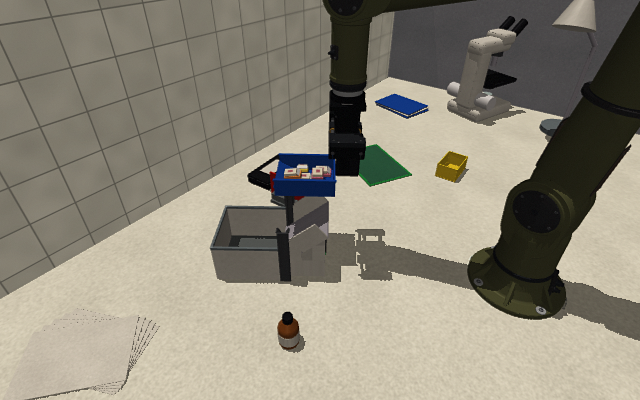

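servo_tool(
  dp=[
    [0,-0.8,-0.4],
    [0,-0.8,-0.4],
    [0,-0.6,-0.3],
    [0,-0.3,-0.15],
    [0,0,0],
  ],
  yaw=[0,0,0,0,0],
)

```text
time: 39.15
position: [0.4134, 0.2038, 0.2473]
tool_rot: [1.876, 0.584, -1.878]
ft_force: [-1.1, -0.0, -4.0]
grip_width: 0.224
```

servo_tool(
  dp=[
    [0,0,0],
    [0,0,0],
    [0,0,0],
    [0,0,0],
    [0,0,0],
  ],
  yaw=[0,0,0,0,0],
  grip_force=35,
)

```text
time: 39.65
position: [0.4143, 0.2026, 0.2475]
tool_rot: [1.879, 0.582, -1.879]
ft_force: [0.4, 0.4, -3.8]
grip_width: 0.227
```

```bash
python3 - <<'E'
from h import *
plan((0.413,0.2055,0.245),-55.2); traytilt()
E
```

```text
t 39.65 tcp [0.4143 0.2026 0.2475] jaw -55.6 tilt 0.01 w 0.227 F [ 0.4  0.4 -3.8] q7 -1.42
 dp units total (x,y,z): [ 0.1  -0.12 -0.02]
 yaw units: -0.06  (alt 29.94 )
tray wall tilt (neg = nose down): [(1, 13, np.float64(-5.6), np.float64(3.2)), (-1, 13, np.float64(-6.6), np.float64(4.2))]
```

servo_tool(
  dp=[
    [0,0,0],
    [0,0,0],
    [0,0,0],
    [0,0,0],
    [0,0,0],
  ],
  yaw=[0,0,0,0,0],
  grip_force=22,
)

```text
time: 40.2
position: [0.4142, 0.2029, 0.2475]
tool_rot: [1.878, 0.583, -1.878]
ft_force: [-0.2, -1.4, -3.4]
grip_width: 0.225
```

```bash
python3 - <<'E'
from h import *
plan(); traytilt()
E
```

```text
t 40.2 tcp [0.4142 0.2029 0.2475] jaw -55.5 tilt 0.01 w 0.225 F [-0.2 -1.4 -3.4] q7 -1.42
tray wall tilt (neg = nose down): [(1, 13, np.float64(-5.6), np.float64(3.2)), (-1, 13, np.float64(-5.8), np.float64(3.5))]
```

servo_tool(
  dp=[
    [0,0,0],
    [0,0,0],
    [0,0,0],
    [0,0,0],
    [0,0,0],
  ],
  yaw=[0,0,0,0,0],
  grip_force=15,
)

```text
time: 40.75
position: [0.4142, 0.203, 0.2475]
tool_rot: [1.878, 0.583, -1.878]
ft_force: [0.2, 0.2, -3.3]
grip_width: 0.229
```

```bash
python3 - <<'E'
from h import *
plan(); traytilt()
E
```

```text
t 40.75 tcp [0.4142 0.203  0.2475] jaw -55.5 tilt 0.01 w 0.229 F [ 0.2  0.2 -3.3] q7 -1.42
tray wall tilt (neg = nose down): [(1, 11, np.float64(-35.8), np.float64(-8.9)), (-1, 11, np.float64(-35.9), np.float64(-8.8))]
```

```bash
python3 - <<'E'
from h import *
traytilt("w20"); im,d,T=grab("side","s20")
c=im[130:260,210:410]; cv2.imwrite("pics/z8.png",cv2.resize(c,None,fx=4,fy=4,interpolation=cv2.INTER_CUBIC)[:,:,::-1])
E
```

```text
tray wall tilt (neg = nose down): [(1, 11, np.float64(-35.8), np.float64(-9.0)), (-1, 11, np.float64(-36.0), np.float64(-8.6))]
```

View pics/z8.png

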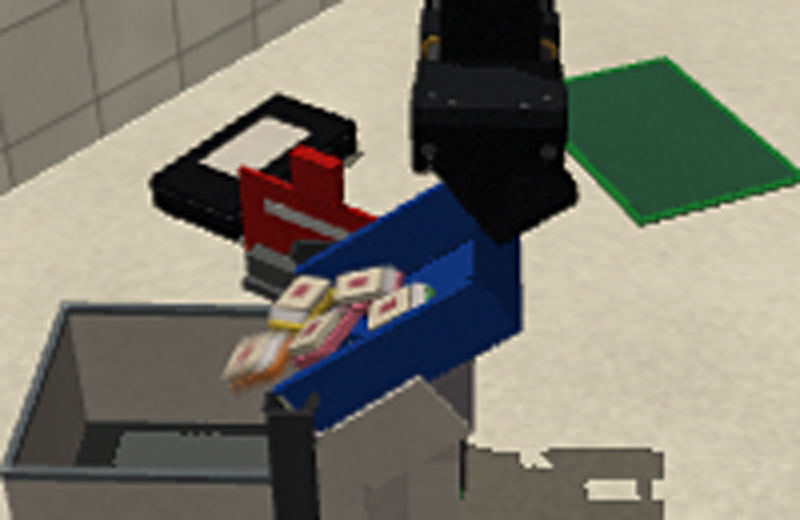

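servo_tool(
  dp=[
    [0,0,0],
    [0,0,0],
    [0,0,0],
    [0,0,0],
    [0,0,0],
  ],
  yaw=[0,0,0,0,0],
  grip_force=12,
)

```text
time: 41.4
position: [0.4142, 0.203, 0.2476]
tool_rot: [1.878, 0.583, -1.878]
ft_force: [0.1, 0.0, -2.3]
grip_width: 0.227
```

```bash
python3 - <<'E'
from h import *
plan(); traytilt("w21"); im,d,T=grab("side","s21")
c=im[130:260,210:410]; cv2.imwrite("pics/z9.png",cv2.resize(c,None,fx=4,fy=4,interpolation=cv2.INTER_CUBIC)[:,:,::-1])
E
```

```text
t 41.4 tcp [0.4142 0.203  0.2476] jaw -55.5 tilt 0.01 w 0.227 F [ 0.1  0.  -2.3] q7 -1.42
tray wall tilt (neg = nose down): [(1, 11, np.float64(-35.8), np.float64(-9.1)), (-1, 11, np.float64(-35.8), np.float64(-9.1))]
```

View pics/z9.png

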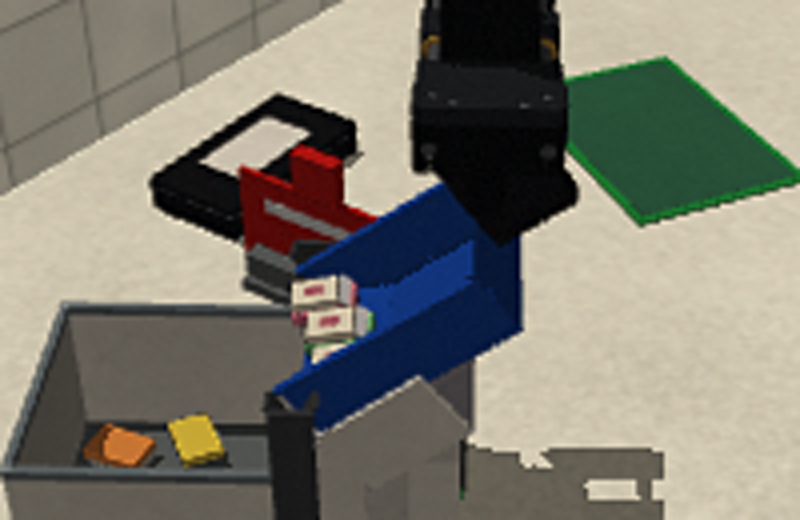

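servo_tool(
  dp=[
    [0,0,0],
    [0,0,0],
    [0,0,0],
    [0,0,0],
    [0,0,0],
  ],
  yaw=[0,0,0,0,0],
  grip_force=9,
)

```text
time: 42.0
position: [0.4142, 0.2029, 0.2475]
tool_rot: [1.878, 0.583, -1.878]
ft_force: [-0.2, -0.6, -3.1]
grip_width: 0.231
```

```bash
python3 - <<'E'
from h import *
plan(); traytilt("w22"); im,d,T=grab("side","s22")
c=im[130:260,210:410]; cv2.imwrite("pics/z10.png",cv2.resize(c,None,fx=4,fy=4,interpolation=cv2.INTER_CUBIC)[:,:,::-1])
E
```

```text
t 42.0 tcp [0.4142 0.2029 0.2475] jaw -55.5 tilt 0.01 w 0.231 F [-0.2 -0.6 -3.1] q7 -1.42
tray wall tilt (neg = nose down): [(1, 11, np.float64(-35.8), np.float64(-9.2)), (-1, 11, np.float64(-35.8), np.float64(-9.1))]
```

View pics/z10.png

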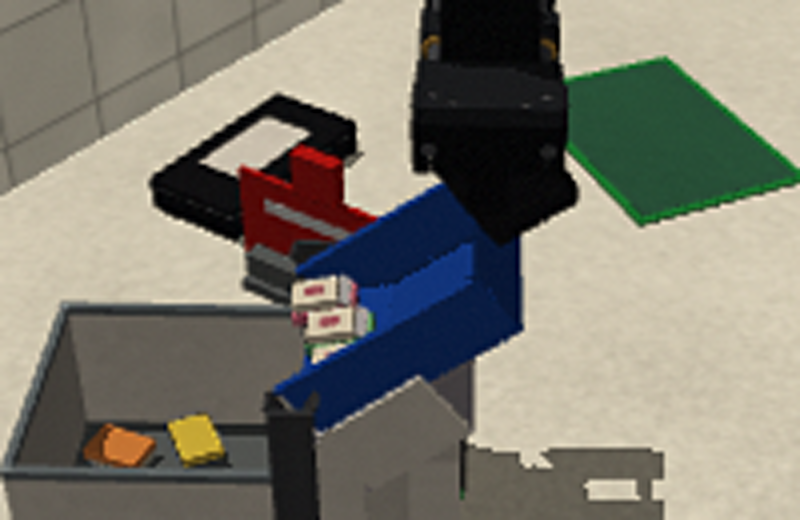

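View pics/w22.png

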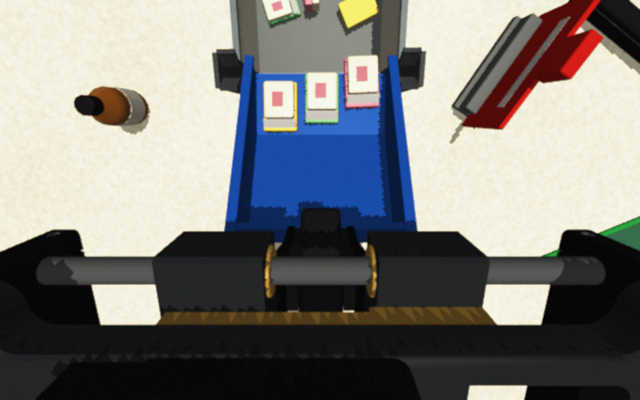

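servo_tool(
  dp=[
    [-0.2,0,0],
    [-0.2,0,0],
    [-0.2,0,0],
    [-0.2,-0.06,0],
    [-0.2,-0.06,0],
  ],
  yaw=[0,0,0,0,0],
)

```text
time: 42.6
position: [0.4125, 0.2055, 0.2731]
tool_rot: [1.879, 0.583, -1.878]
ft_force: [-0.2, -0.0, -2.9]
grip_width: 0.227
```

```bash
python3 - <<'E'
from h import *
plan(); traytilt("w23"); im,d,T=grab("side","s22")
c=im[130:260,210:410]; cv2.imwrite("pics/z11.png",cv2.resize(c,None,fx=4,fy=4,interpolation=cv2.INTER_CUBIC)[:,:,::-1])
E
```

```text
t 42.6 tcp [0.4125 0.2055 0.2731] jaw -55.5 tilt 0.02 w 0.227 F [-0.2 -0.  -2.9] q7 -1.42
tray wall tilt (neg = nose down): [(1, 11, np.float64(-35.9), np.float64(-9.3)), (-1, 11, np.float64(-36.0), np.float64(-9.1))]
```

View pics/z11.png

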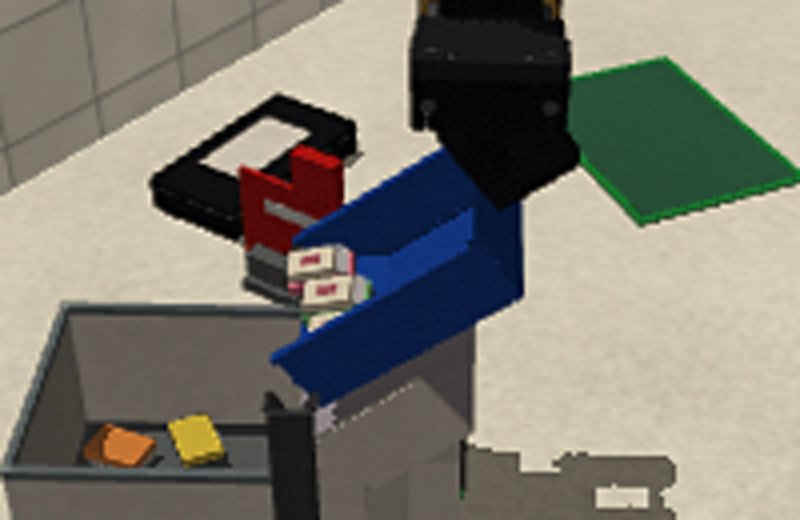

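servo_tool(
  dp=[
    [0,0,0],
    [0,0,0],
    [0,0,0],
    [0,0,0],
    [0,0,0],
  ],
  yaw=[0,0,0,0,0],
  grip_force=6.5,
)

```text
time: 43.2
position: [0.4124, 0.2053, 0.2724]
tool_rot: [1.878, 0.583, -1.878]
ft_force: [0.2, -0.5, -2.5]
grip_width: 0.231
```

```bash
python3 - <<'E'
from h import *
plan(); traytilt()
E
```

```text
t 43.2 tcp [0.4124 0.2053 0.2724] jaw -55.5 tilt 0.01 w 0.231 F [ 0.2 -0.5 -2.5] q7 -1.42
tray wall tilt (neg = nose down): [(1, 9, np.float64(-43.1), np.float64(-12.8)), (-1, 9, np.float64(-43.1), np.float64(-12.5))]
```

servo_tool(
  dp=[
    [0,0,0],
    [0,0,0],
    [0,0,0],
    [0,0,0],
    [0,0,0],
  ],
  yaw=[0,0,0,0,0],
  grip_force=5,
)

```text
time: 43.75
position: [0.4126, 0.2055, 0.2726]
tool_rot: [1.879, 0.583, -1.878]
ft_force: [0.2, -0.3, -2.4]
grip_width: 0.232
```

```bash
python3 - <<'E'
from h import *
plan(); traytilt("w24"); im,d,T=grab("side","s24")
c=im[130:260,210:410]; cv2.imwrite("pics/z12.png",cv2.resize(c,None,fx=4,fy=4,interpolation=cv2.INTER_CUBIC)[:,:,::-1])
E
```

```text
t 43.75 tcp [0.4126 0.2055 0.2726] jaw -55.5 tilt 0.02 w 0.232 F [ 0.2 -0.3 -2.4] q7 -1.42
tray wall tilt (neg = nose down): [(1, 8, np.float64(-47.4), np.float64(-16.3)), (-1, 8, np.float64(-47.4), np.float64(-16.4))]
```

View pics/z12.png

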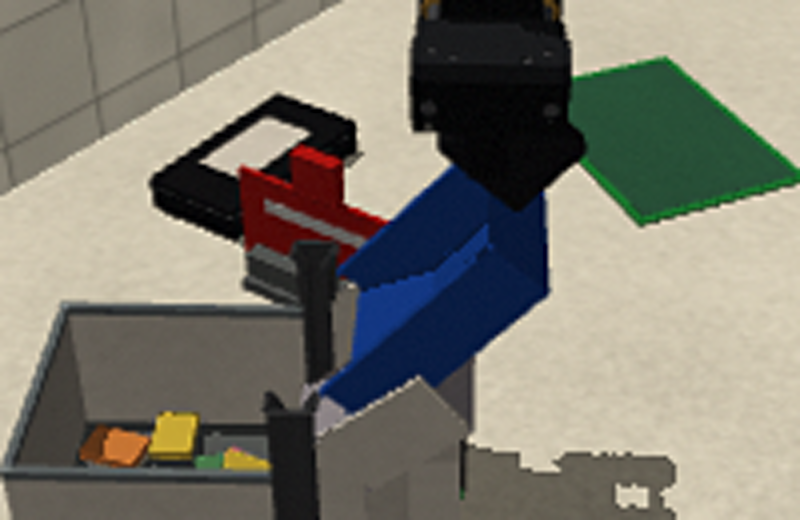

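View pics/w24.png

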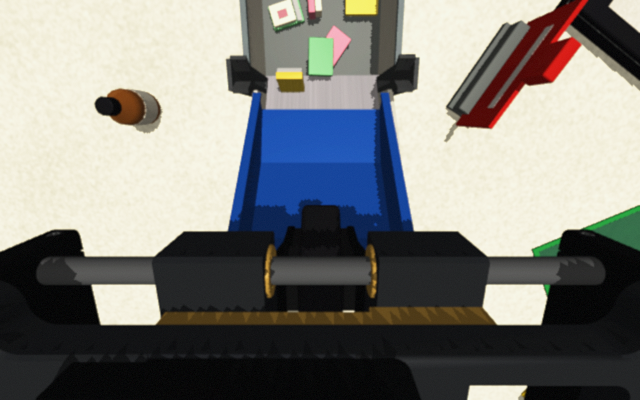

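servo_tool(
  dp=[
    [0,0,0],
    [0,0,0],
    [0,0,0],
    [-0.5,0,0],
    [-0.8,0,0],
  ],
  yaw=[0,0,0,0,0],
  grip_force=50,
)

```text
time: 44.35
position: [0.4118, 0.2051, 0.305]
tool_rot: [1.876, 0.583, -1.88]
ft_force: [0.5, -0.4, -2.3]
grip_width: 0.224
```

servo_tool(
  dp=[
    [-0.8,0,0.5],
    [-0.6,0,0.5],
    [0,0,0.4],
    [0,0,0],
    [0,0,0],
  ],
  yaw=[0,0,0,0,0],
)

```text
time: 44.85
position: [0.3835, 0.1855, 0.3394]
tool_rot: [1.878, 0.582, -1.879]
ft_force: [0.2, 0.1, -2.2]
grip_width: 0.226
```

```bash
cat >> h.py <<'E'
S=(np.array([0.4991,0.2654]),np.radians(34.77))
E
python3 - <<'E'
from h import *
plan(); traytilt("w25"); im,d,T=grab("top","t25"); W=cloud("top",d,T)
c=im[130:270,165:300]; cv2.imwrite("pics/z13.png",cv2.resize(c,None,fx=4,fy=4,interpolation=cv2.INTER_CUBIC)[:,:,::-1])
E
```

```text
t 44.85 tcp [0.3835 0.1855 0.3394] jaw -55.5 tilt 0.03 w 0.226 F [ 0.2  0.1 -2.2] q7 -1.35
tray wall tilt (neg = nose down): [(1, 8, np.float64(-47.4), np.float64(-16.3)), (-1, 8, np.float64(-47.7), np.float64(-15.9))]
```

View pics/z13.png

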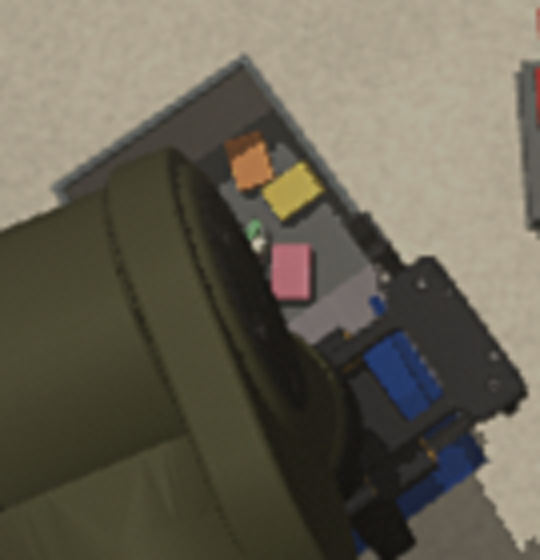

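View pics/w25.png

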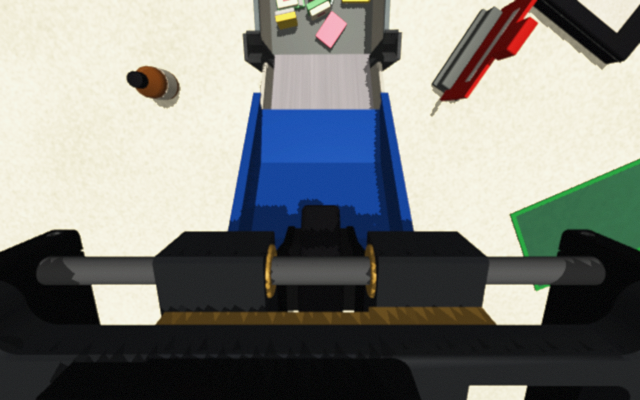

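```bash
python3 - <<'E'
from h import *
plan((0.5447,-0.2685,0.339),-119)
E
```

```text
t 44.95 tcp [0.3835 0.1857 0.3392] jaw -55.5 tilt 0.07 w 0.225 F [-0.5  0.8 -1.4] q7 -1.35
 dp units total (x,y,z): [ 0.   18.62  4.97]
 yaw units: 10.58  (alt -19.42 )
```

servo_tool(
  dp=[
    [0,0.6,0.16],
    [0,1,0.27],
    [0,1,0.27],
    [0,1,0.27],
    [0,1,0.27],
  ],
  yaw=[0,0,0,0,0],
)

```text
time: 45.45
position: [0.4235, 0.0724, 0.3392]
tool_rot: [1.877, 0.584, -1.879]
ft_force: [-0.1, 1.0, -2.7]
grip_width: 0.228
```

servo_tool(
  dp=[
    [0,1,0.27],
    [0,1,0.27],
    [0,1,0.27],
    [0,1,0.27],
    [0,1,0.27],
  ],
  yaw=[0,0,0,0,0],
)

```text
time: 45.95
position: [0.4665, -0.0498, 0.339]
tool_rot: [1.877, 0.584, -1.88]
ft_force: [0.7, -0.4, -2.2]
grip_width: 0.227
```

servo_tool(
  dp=[
    [0,1,0.27],
    [0,1,0.27],
    [0,1,0.27],
    [0,1,0.27],
    [0,1,0.27],
  ],
  yaw=[0,0,0,0,0],
)

```text
time: 46.45
position: [0.5095, -0.172, 0.3387]
tool_rot: [1.877, 0.584, -1.88]
ft_force: [-0.1, 0.8, -2.7]
grip_width: 0.224
```

servo_tool(
  dp=[
    [0,1,0.27],
    [0,1,0.27],
    [0,1,0.27],
    [0,1,0.27],
    [0,0,0],
  ],
  yaw=[0,0,0,0,0.8],
)

```text
time: 46.95
position: [0.5432, -0.2734, 0.3373]
tool_rot: [1.931, 0.505, -1.938]
ft_force: [-0.4, -0.5, -3.0]
grip_width: 0.224
```

servo_tool(
  dp=[
    [0,0,0],
    [0,0,0],
    [0,0,0],
    [0,0,0],
    [0,0,0],
  ],
  yaw=[1,1,1,1,1],
)

```text
time: 47.45
position: [0.5436, -0.2687, 0.3384]
tool_rot: [-2.214, 0.01, 2.218]
ft_force: [0.2, -0.1, -2.6]
grip_width: 0.221
```

servo_tool(
  dp=[
    [0,0,0],
    [0,0,0],
    [0,0,0],
    [0,0,0],
    [0,0,0],
  ],
  yaw=[1,1,1,1,0.8],
)

```text
time: 47.95
position: [0.5436, -0.2687, 0.3384]
tool_rot: [-1.932, 0.506, 1.936]
ft_force: [-0.4, -0.4, -1.7]
grip_width: 0.228
```

```bash
python3 - <<'E'
from h import *
plan((0.5447,-0.2685,0.135),-119); traytilt("w26")
im,d,T=grab("top","t26")
E
```

```text
t 47.95 tcp [ 0.5436 -0.2687  0.3384] jaw -119.3 tilt 0.13 w 0.228 F [-0.4 -0.4 -1.7] q7 -1.68
 dp units total (x,y,z): [ 8.14 -0.03 -0.05]
 yaw units: -0.06  (alt 29.94 )
tray wall tilt (neg = nose down): [(1, 8, np.float64(-47.5), np.float64(-16.4)), (-1, 8, np.float64(-47.6), np.float64(-16.1))]
```

View pics/t26.png

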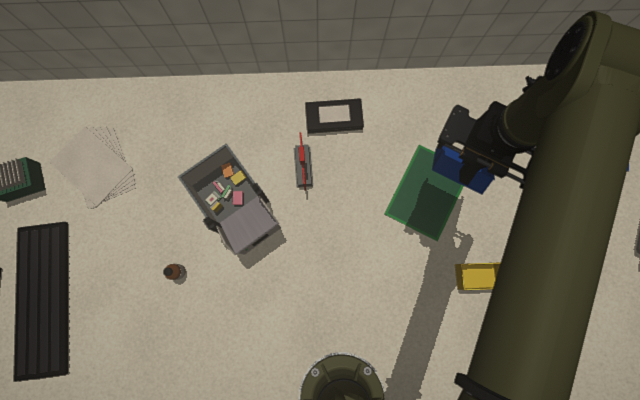

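Tray hangs empty over the mat; the bin (225,190) holds the blocks. Zoom the bin to count while descending.

```bash
python3 - <<'E'
import cv2
im=cv2.imread("pics/t26.png"); c=im[135:265,170:295]; cv2.imwrite("pics/z14.png",cv2.resize(c,None,fx=5,fy=4.6,interpolation=cv2.INTER_CUBIC))
E
```

```text
(no output)
```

View pics/z14.png

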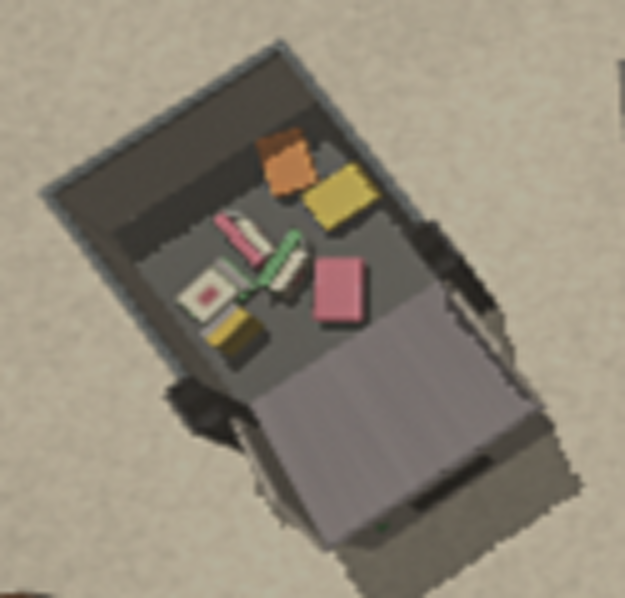

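servo_tool(
  dp=[
    [0.8,0,0],
    [1,0,0],
    [1,0,0],
    [1,0,0],
    [1,0,0],
  ],
  yaw=[0,0,0,0,0],
)

```text
time: 48.55
position: [0.5433, -0.2686, 0.2182]
tool_rot: [-1.937, 0.501, 1.939]
ft_force: [-0.5, 0.5, -2.2]
grip_width: 0.228
```

servo_tool(
  dp=[
    [1,0,0],
    [1,0,0],
    [0.6,0,0],
    [0.4,0,0],
    [0,0,0],
  ],
  yaw=[0,0,0,0,0],
)

```text
time: 49.05
position: [0.5432, -0.2686, 0.15]
tool_rot: [-1.937, 0.502, 1.937]
ft_force: [-9.8, 4.9, 22.4]
grip_width: 0.232
```

```bash
python3 - <<'E'
from h import *
plan((0.4673,-0.2247,0.05),-119)
im,d,T=grab("side","s27"); c=im[100:220,320:480]; cv2.imwrite("pics/z15.png",cv2.resize(c,None,fx=4,fy=4,interpolation=cv2.INTER_CUBIC)[:,:,::-1])
E
```

```text
t 49.05 tcp [ 0.5432 -0.2686  0.15  ] jaw -119.0 tilt 0.01 w 0.232 F [-9.8  4.9 22.4] q7 -1.68
 dp units total (x,y,z): [ 4.   -0.06  3.51]
 yaw units: -0.01  (alt 29.99 )
```

View pics/z15.png

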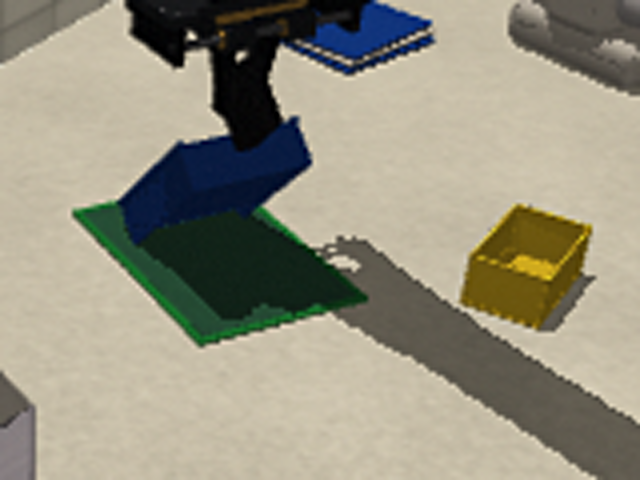

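servo_tool(
  dp=[
    [0,0,0],
    [0,0,0],
    [0,0,0.15],
    [0,0,0.2],
    [0.1,0,0.2],
  ],
  yaw=[0,0,0,0,0],
  grip_force=8,
)

```text
time: 49.6
position: [0.5314, -0.262, 0.1429]
tool_rot: [-1.937, 0.503, 1.936]
ft_force: [-0.8, 0.2, 2.2]
grip_width: 0.224
```

```bash
python3 - <<'E'
from h import *
plan((0.4673,-0.2247,0.05),-119); traytilt()
E
```

```text
t 49.6 tcp [ 0.5314 -0.262   0.1429] jaw -119.1 tilt 0.04 w 0.224 F [-0.8  0.2  2.2] q7 -1.68
 dp units total (x,y,z): [ 3.71 -0.06  2.97]
 yaw units: -0.02  (alt 29.98 )
tray wall tilt (neg = nose down): [(1, 9, np.float64(-42.6), np.float64(-13.5)), (-1, 9, np.float64(-42.7), np.float64(-13.3))]
```

Works: the tray is levelling (47° → 43°). Continue along the arc.

servo_tool(
  dp=[
    [0.2,0,0.3],
    [0.2,0,0.3],
    [0.25,0,0.28],
    [0.25,0,0.28],
    [0.25,0,0.25],
  ],
  yaw=[0,0,0,0,0],
)

```text
time: 50.15
position: [0.4997, -0.2445, 0.1127]
tool_rot: [-1.935, 0.503, 1.937]
ft_force: [-0.8, 0.8, 0.2]
grip_width: 0.227
```

servo_tool(
  dp=[
    [0.25,0,0.25],
    [0.28,0,0.22],
    [0.28,0,0.2],
    [0.28,0,0.2],
    [0.28,0,0.2],
  ],
  yaw=[0,0,0,0,0],
)

```text
time: 50.65
position: [0.477, -0.2318, 0.0789]
tool_rot: [-1.937, 0.503, 1.936]
ft_force: [1.0, 0.4, -1.3]
grip_width: 0.23
```

```bash
python3 - <<'E'
from h import *
plan((0.4673,-0.2247,0.05),-119); traytilt()
im,d,T=grab("side","s28"); c=im[100:220,320:480]; cv2.imwrite("pics/z16.png",cv2.resize(c,None,fx=4,fy=4,interpolation=cv2.INTER_CUBIC)[:,:,::-1])
E
```

```text
t 50.65 tcp [ 0.477  -0.2318  0.0789] jaw -119.1 tilt 0.02 w 0.23 F [ 1.   0.4 -1.3] q7 -1.69
 dp units total (x,y,z): [ 1.15 -0.06  0.48]
 yaw units: -0.02  (alt 29.98 )
tray wall tilt (neg = nose down): [(1, 13, np.float64(-11.8), np.float64(-5.0)), (-1, 13, np.float64(-12.0), np.float64(-4.7))]
```

View pics/z16.png

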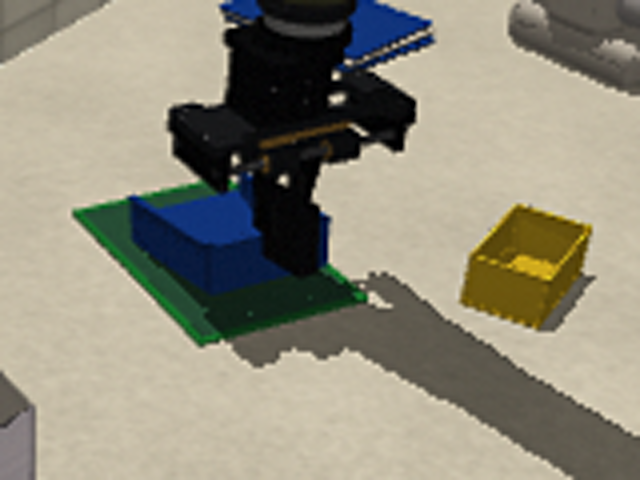

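servo_tool(
  dp=[
    [0.25,0,0.12],
    [0.25,0,0.1],
    [0.2,0,0.1],
    [0.2,0,0.08],
    [0.1,0,0],
  ],
  yaw=[0,0,0,0,0],
)

```text
time: 51.25
position: [0.4678, -0.2268, 0.0543]
tool_rot: [-1.935, 0.503, 1.938]
ft_force: [-3.5, 2.4, 8.2]
grip_width: 0.232
```

```bash
python3 - <<'E'
from h import *
plan((0.4673,-0.2247,0.05),-119); traytilt()
E
```

```text
t 51.25 tcp [ 0.4678 -0.2268  0.0543] jaw -119.1 tilt 0.08 w 0.232 F [-3.5  2.4  8.2] q7 -1.69
 dp units total (x,y,z): [ 0.17 -0.06  0.06]
 yaw units: -0.02  (alt 29.98 )
tray wall tilt (neg = nose down): [(1, 13, np.float64(-4.5), np.float64(-1.9)), (-1, 13, np.float64(-4.7), np.float64(-1.6))]
```

servo_tool(
  dp=[
    [0,0,0],
    [0,0,0],
    [0,0,0],
    [0,0,0],
    [0,0,0],
  ],
  yaw=[0,0,0,0,0],
  fingers=0.6,
)

```text
time: 51.8
position: [0.4686, -0.2271, 0.0546]
tool_rot: [-1.937, 0.503, 1.936]
ft_force: [-0.0, 0.4, 0.0]
grip_width: 0.567
```

servo_tool(
  dp=[
    [-0.4,0,0],
    [-1,0,0],
    [-1,0,0],
    [-1,0,0],
    [-1,0,0],
  ],
  yaw=[0,0,0,0,0],
)

```text
time: 52.3
position: [0.4685, -0.2271, 0.1664]
tool_rot: [-1.937, 0.503, 1.935]
ft_force: [0.1, -1.3, 0.3]
grip_width: 0.598
```

servo_tool(
  dp=[
    [-1,0,0],
    [-0.5,0,0],
    [0,0,0],
    [0,0,0],
    [0,0,0],
  ],
  yaw=[0,0,0,0,0],
)

```text
time: 52.8
position: [0.4676, -0.2267, 0.2005]
tool_rot: [-1.934, 0.503, 1.939]
ft_force: [-0.3, 0.2, -0.7]
grip_width: 0.6
```

```bash
python3 - <<'E'
from h import *
plan()
im,d,T=grab("wrist","w29"); W=cloud("wrist",d,T); Z=W[...,2]
m=(Z>0.07)&(Z<0.11)&(W[...,0]>0.38)&(W[...,0]<0.53)&(W[...,1]>-0.3)&(W[...,1]<-0.15)
Q=W[m]; r=cv2.minAreaRect((Q[:,:2]*1000).astype(np.float32)); print(len(Q),r)
a=np.radians(r[2]-90); o=np.array(r[0])/1000+0.092*np.array([np.cos(a),np.sin(a)]); print("tray origin",o,"vs mat (0.5413,-0.2665)",np.linalg.norm(o-[0.5413,-0.2665]))
hsv=cv2.cvtColor(im,cv2.COLOR_RGB2HSV); b=cv2.inRange(hsv,(105,140,20),(128,255,255))>0
q=w2t(W,(o,a)); f=b&(q[...,0]>-50)&(q[...,0]<22)&(abs(q[...,1])<45)
P=W[f]; print("floor z",np.median(P[:,2]),len(P)); A=np.c_[P[:,:2]-P[:,:2].mean(0),np.ones(len(P))]; print(np.linalg.lstsq(A,P[:,2],rcond=None)[0])
E
```

```text
t 52.8 tcp [ 0.4676 -0.2267  0.2005] jaw -119.1 tilt 0.15 w 0.6 F [-0.3  0.2 -0.7] q7 -1.68
1184 ((453.7826232910156, -218.86451721191406), (19.4608211517334, 55.65909194946289), 60.97480010986328)
tray origin [ 0.5342 -0.2635] vs mat (0.5413,-0.2665) 0.007681061040195947
floor z 0.007421117747180184 4992
[ 0.0064 -0.0035  0.0074]
```

View pics/w29.png

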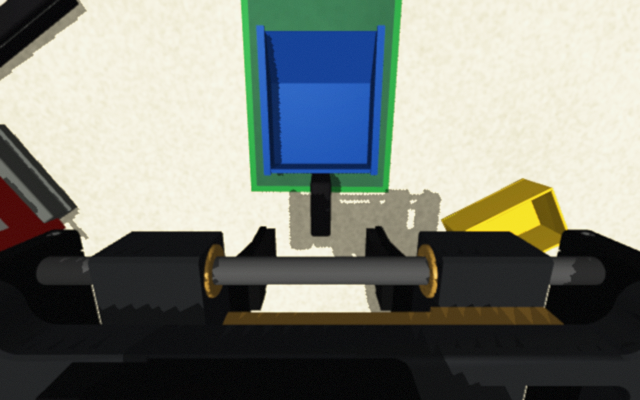

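```bash
python3 - <<'E'
from h import *
plan((0.56,0.09,0.24),-86.9)
E
```

```text
t 52.85 tcp [ 0.4676 -0.2267  0.2005] jaw -119.1 tilt 0.16 w 0.6 F [-1.2  0.7  0.8] q7 -1.68
 dp units total (x,y,z): [ -1.58 -12.86   2.94]
 yaw units: -5.37  (alt 24.63 )
```

servo_tool(
  dp=[
    [-0.8,-0.9,0.2],
    [-0.8,-1,0.23],
    [0,-1,0.23],
    [0,-1,0.23],
    [0,-1,0.23],
  ],
  yaw=[0,0,0,0,0],
)

```text
time: 53.35
position: [0.5034, -0.1054, 0.2411]
tool_rot: [-1.935, 0.503, 1.938]
ft_force: [-0.2, -0.4, -0.2]
grip_width: 0.599
```

servo_tool(
  dp=[
    [0,-1,0.23],
    [0,-1,0.23],
    [0,-1,0.23],
    [0,-1,0.23],
    [0,-1,0.23],
  ],
  yaw=[0,0,0,0,0],
)

```text
time: 53.85
position: [0.539, 0.0177, 0.2408]
tool_rot: [-1.935, 0.504, 1.938]
ft_force: [0.7, -0.3, -0.2]
grip_width: 0.6
```

servo_tool(
  dp=[
    [0,-1,0.23],
    [0,-1,0.23],
    [0,-1,0.23],
    [0,0,0],
    [0,0,0],
  ],
  yaw=[0,0,0,-0.7,-1],
)

```text
time: 54.35
position: [0.5603, 0.0919, 0.2405]
tool_rot: [-2.044, 0.335, 2.049]
ft_force: [1.0, -0.8, 0.4]
grip_width: 0.599
```

servo_tool(
  dp=[
    [0,0,0],
    [0,0,0],
    [0,0,0],
    [0,0,0],
    [0,0,0],
  ],
  yaw=[-1,-1,-1,-0.67,0],
)

```text
time: 54.85
position: [0.5603, 0.0906, 0.2408]
tool_rot: [2.192, 0.059, -2.196]
ft_force: [0.3, 0.7, 0.2]
grip_width: 0.601
```

```bash
python3 - <<'E'
from h import *
im,d,T=grab("wrist","w30"); W=cloud("wrist",d,T); Z=W[...,2]
hsv=cv2.cvtColor(im,cv2.COLOR_RGB2HSV); red=((hsv[...,0]<8)|(hsv[...,0]>172))&(hsv[...,1]>140)
m=red&(Z>0.122)&(Z<0.142); Q=W[m]; print("tab",len(Q),Q.mean(0),cv2.minAreaRect((Q[:,:2]*1000).astype(np.float32)))
m=red&(Z>0.088)&(Z<0.1); Q=W[m]; print("plate top",len(Q),cv2.minAreaRect((Q[:,:2]*1000).astype(np.float32)))
E0=[1,0]
plan((0.638,0.09,0.096),-86.9)
E
```

```text
tab 757 [0.641  0.0889 0.1309] ((640.7274169921875, 88.79580688476562), (39.14638137817383, 13.255309104919434), 3.1753625869750977)
plate top 514 ((640.6661376953125, 88.57109069824219), (146.3935546875, 4.9888739585876465), 2.952758550643921)
t 54.9 tcp [0.5604 0.0906 0.241 ] jaw -87.0 tilt 0.1 w 0.597 F [0.1 0.2 0.4] q7 -1.78
 dp units total (x,y,z): [ 5.79  0.19 -3.11]
 yaw units: -0.02  (alt 29.98 )
```

View pics/w30.png

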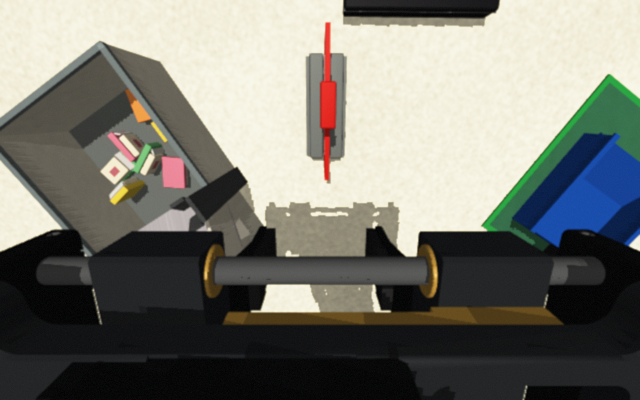

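servo_tool(
  dp=[
    [0,0.06,-0.8],
    [0,0.06,-0.8],
    [0,0.06,-0.8],
    [0,0.06,-0.8],
    [0,0,0],
  ],
  yaw=[0,0,0,0,0],
)

```text
time: 55.4
position: [0.6424, 0.0883, 0.2404]
tool_rot: [2.194, 0.056, -2.197]
ft_force: [0.1, -0.4, 0.3]
grip_width: 0.602
```

servo_tool(
  dp=[
    [1,0,0],
    [1,0,0],
    [1,0,0],
    [0.8,0,0],
    [0,0,0],
  ],
  yaw=[0,0,0,0,0],
)

```text
time: 55.9
position: [0.6378, 0.0885, 0.1433]
tool_rot: [2.186, 0.058, -2.202]
ft_force: [0.3, -0.3, -1.0]
grip_width: 0.599
```

```bash
python3 - <<'E'
from h import *
plan((0.6407,0.0887,0.096),-87)
grab("wrist","w31")
E
```

```text
t 55.9 tcp [0.6378 0.0885 0.1433] jaw -86.9 tilt 0.42 w 0.599 F [ 0.3 -0.3 -1. ] q7 -1.8
 dp units total (x,y,z): [ 1.89 -0.   -0.13]
 yaw units: 0.01  (alt -29.99 )
```

View pics/w31.png

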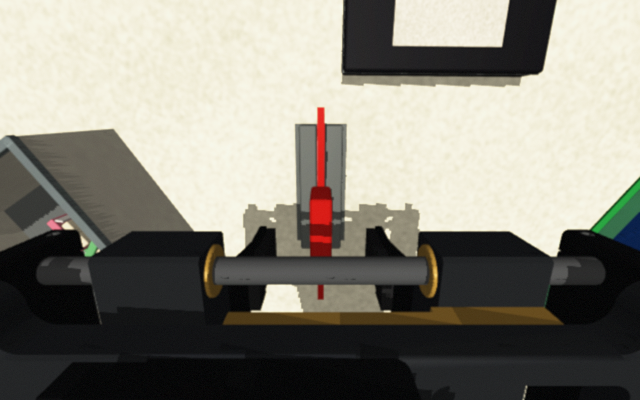

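servo_tool(
  dp=[
    [0.8,0,0],
    [0.7,0,0],
    [0.35,0,0],
    [0,0,0],
    [0,0,0],
  ],
  yaw=[0,0,0,0,0],
)

```text
time: 56.45
position: [0.6417, 0.0892, 0.1021]
tool_rot: [2.196, 0.059, -2.192]
ft_force: [0.9, -0.9, 0.1]
grip_width: 0.602
```

servo_tool(
  dp=[
    [0,0,0],
    [0,0,0],
    [0,0,0],
    [0,0,0],
    [0,0,0],
  ],
  yaw=[0,0,0,0,0],
  fingers=0,
  grip_force=30,
)

```text
time: 56.95
position: [0.6411, 0.089, 0.1009]
tool_rot: [2.194, 0.059, -2.194]
ft_force: [0.6, -0.2, 0.3]
grip_width: 0.232
```

servo_tool(
  dp=[
    [0,0,0],
    [0,0,0],
    [0,0,0],
    [0,0,0],
    [0,0,0],
  ],
  yaw=[0,0,0,0,0],
)

```text
time: 57.45
position: [0.641, 0.0889, 0.1008]
tool_rot: [2.194, 0.059, -2.194]
ft_force: [-0.1, -1.2, -0.5]
grip_width: 0.158
```

```bash
python3 - <<'E'
from h import *
plan()
E
```

```text
t 57.45 tcp [0.641  0.0889 0.1008] jaw -86.9 tilt 0.01 w 0.158 F [-0.1 -1.2 -0.5] q7 -1.81
```

servo_tool(
  dp=[
    [-0.3,0,0],
    [-0.6,0,0],
    [-0.8,0,0],
    [-1,0,0],
    [-1,0,0],
  ],
  yaw=[0,0,0,0,0],
)

```text
time: 57.95
position: [0.641, 0.0892, 0.1954]
tool_rot: [2.195, 0.06, -2.193]
ft_force: [0.4, -0.3, -1.0]
grip_width: 0.161
```

servo_tool(
  dp=[
    [-1,0,0],
    [-1,0,0],
    [-1,0,0],
    [-0.6,0,0],
    [0,0,0],
  ],
  yaw=[0,0,0,0,0],
)

```text
time: 58.45
position: [0.6422, 0.0896, 0.2868]
tool_rot: [2.2, 0.06, -2.188]
ft_force: [0.3, -0.2, -1.7]
grip_width: 0.158
```

```bash
python3 - <<'E'
from h import *
plan((0.4815,0.168,0.285),34.8)
im,d,T=grab("wrist","w32"); im,d,T=grab("side","s32")
E
```

```text
t 58.45 tcp [0.6422 0.0896 0.2868] jaw -86.9 tilt 0.32 w 0.158 F [ 0.3 -0.2 -1.7] q7 -1.78
 dp units total (x,y,z): [ 0.04 -3.48  6.25]
 yaw units: 9.72  (alt -20.28 )
```

View pics/s32.png

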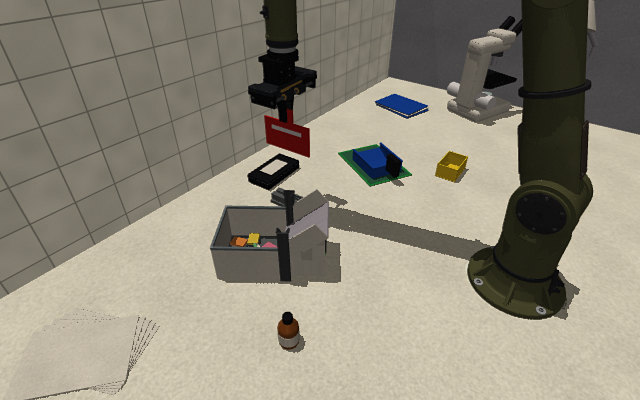

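servo_tool(
  dp=[
    [0,-0.5,0.9],
    [0,-0.5,0.9],
    [0,-0.5,0.9],
    [0,-0.5,0.9],
    [0,-0.5,0.9],
  ],
  yaw=[0,0,0,0,0],
)

```text
time: 59.05
position: [0.5234, 0.1454, 0.2812]
tool_rot: [2.19, 0.058, -2.198]
ft_force: [-0.0, 0.4, -1.1]
grip_width: 0.158
```

servo_tool(
  dp=[
    [0,-0.5,0.9],
    [0,-0.48,0.85],
    [0,0,0],
    [0,0,0],
    [0,0,0],
  ],
  yaw=[0,0,-0.7,-1,-1],
)

```text
time: 59.55
position: [0.4792, 0.1671, 0.2815]
tool_rot: [2.033, 0.35, -2.039]
ft_force: [0.8, 0.1, -1.0]
grip_width: 0.154
```

servo_tool(
  dp=[
    [0,0,0],
    [0,0,0],
    [0,0,0],
    [0,0,0],
    [0,0,0],
  ],
  yaw=[-1,-1,-1,-1,-1],
)

```text
time: 60.05
position: [0.4794, 0.167, 0.2814]
tool_rot: [1.705, 0.788, -1.711]
ft_force: [0.0, -0.6, -1.9]
grip_width: 0.157
```

servo_tool(
  dp=[
    [0,0,0],
    [0,0,0],
    [0,0,0],
    [0,0,0],
    [0,0,0],
  ],
  yaw=[-1,-1,-1,-1,-1],
)

```text
time: 60.55
position: [0.4794, 0.167, 0.2814]
tool_rot: [1.34, 1.119, -1.345]
ft_force: [0.4, -0.0, -1.8]
grip_width: 0.157
```

servo_tool(
  dp=[
    [0,0,0],
    [0,0,0],
    [0,0,0],
    [0,0,0],
    [0,0,0],
  ],
  yaw=[-1,-1,-1,-1,-1],
)

```text
time: 61.05
position: [0.4794, 0.167, 0.2814]
tool_rot: [0.953, 1.354, -0.957]
ft_force: [-0.0, -0.3, -1.5]
grip_width: 0.155
```

servo_tool(
  dp=[
    [0,0,0],
    [0,0,0],
    [0,0,0],
    [0,0,0],
    [0,0,0],
  ],
  yaw=[-1,-1,-0.6,0,0],
)

```text
time: 61.55
position: [0.4798, 0.1672, 0.2821]
tool_rot: [0.75, 1.439, -0.753]
ft_force: [-0.2, 0.6, -1.4]
grip_width: 0.158
```

```bash
python3 - <<'E'
from h import *
plan((0.4991,0.2654,0.285),34.8)
im,d,T=grab("wrist","w33")
E
```

```text
t 61.55 tcp [0.4798 0.1672 0.2821] jaw 34.8 tilt 0.12 w 0.158 F [-0.2  0.6 -1.4] q7 0.22
 dp units total (x,y,z): [-0.12  2.88 -2.79]
 yaw units: -0.0  (alt 30.0 )
```

View pics/w33.png

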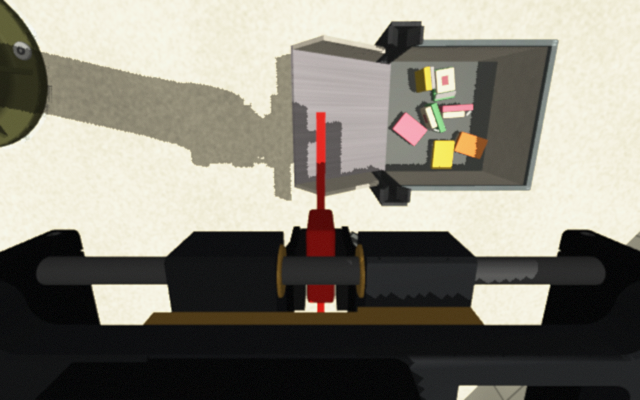

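```bash
python3 - <<'E'
from sorter import *
im,d,T=grab("wrist"); W=cloud("wrist",d,T); Z=W[...,2]
try:
    o,a,s,n,xe,l,r=fit(W); print(o,np.degrees(a),s,n,xe,l,r)
except Exception as e: print(e)
q=w2t(W,S)
for y0,nm in ((75,'p'),(-75,'n')):
    m=(abs(q[...,0])<30)&(abs(q[...,1]-y0)<25)&(Z>0.13)
    print(nm,m.sum(),np.percentile(Z[m],[5,50,95]),q[m].min(0),q[m].max(0))
    mm=m&(Z>0.15); print(' top',mm.sum(),q[mm].mean(0),np.percentile(q[mm],[2,98],axis=0))
sc=6
for y0,nm in ((75,'p'),(-75,'n')):
    img=np.zeros((360,480,3),np.uint8)
    m=(abs(q[...,0])<38)&(abs(q[...,1]-y0)<28)&(Z>0.0)
    for (x,y),z,c in zip(q[m],Z[m],im[m]):
        u,v=int(240+x*sc),int(180-(y-y0)*sc); zz=int(np.clip((z-0.05)*2000,0,255))
        cv2.circle(img,(u,v),4,(zz,zz,zz),-1)
    cv2.line(img,(240,0),(240,359),(0,255,0),1)
    cv2.imwrite(f"pics/post_{nm}.png",img)
c=cv2.resize(im[0:220,270:570],None,fx=2.6,fy=2.6,interpolation=cv2.INTER_CUBIC); cv2.imwrite("pics/z17.png",c[:,:,::-1])
E
```

```text
[0.5009 0.2647] 34.88915649926963 38.56212111643819 7110 165.48301791658548 76.30711819089348 -76.30711819089348
p 942 [0.1328 0.153  0.1583] [-29.856   62.7217] [16.8231 81.3394]
 top 570 [ 2.1715 73.0633] [[-13.5836  63.1894]
 [ 15.9459  80.9561]]
n 4359 [0.1474 0.3642 0.3949] [-29.9725 -99.922 ] [ 17.2369 -50.0007]
 top 4084 [  1.2391 -63.4075] [[-25.9201 -96.4842]
 [ 12.3447 -50.1367]]
```

View pics/z17.png

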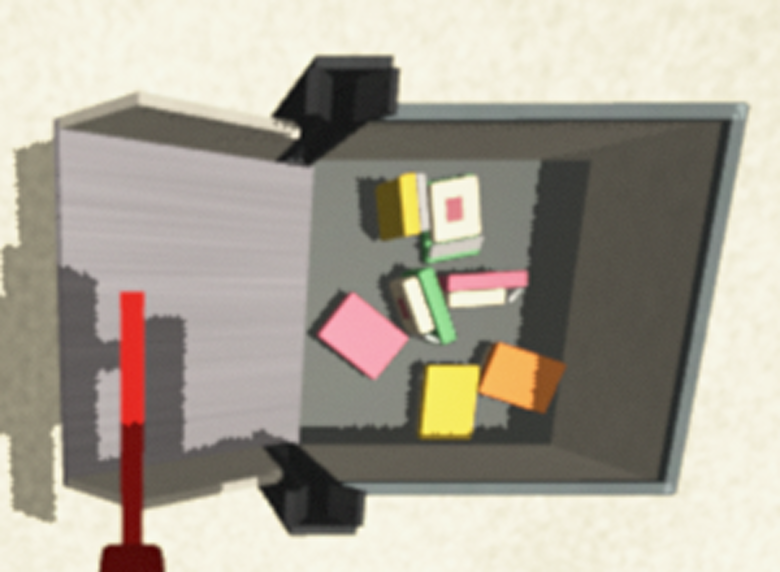

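View pics/post_p.png

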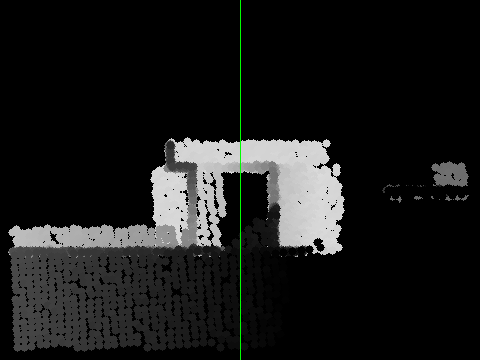

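View pics/post_n.png

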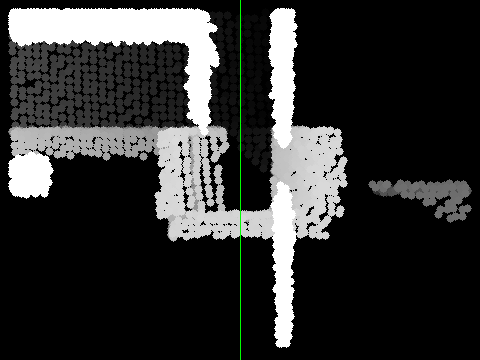

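```bash
cat > gate.py <<'E'
from h import *
def gatepose(show=False):
    st=ctrl.get_state(); M=jaw(st); im,d,T=grab("wrist"); W=cloud("wrist",d,T)
    hsv=cv2.cvtColor(im,cv2.COLOR_RGB2HSV); red=((hsv[...,0]<8)|(hsv[...,0]>172))&(hsv[...,1]>140)&(d>0)
    L=((W-np.array(st["position"]))@M)*1000
    m=red&(abs(L[...,0]-6)<8)&(abs(L[...,1])<15)&(L[...,2]<-25)   # plate top edge on camera side
    P=L[m]; f=np.polyfit(P[:,2],P[:,1],1)
    print("plate top pts",len(P),"y at z=0:",round(f[1],2),"mean y",P[:,1].mean().round(2),"slope deg",np.degrees(np.arctan(f[0])).round(2),"end z",np.percentile(P[:,2],[0.5,99.5]).round(1),"height",np.median(P[:,0]).round(1))
E
python3 - <<'E'
from gate import *
gatepose()
plan((0.5013,0.2647,0.282),34.85)
E
```

```text
plate top pts 734 y at z=0: 0.0 mean y -0.06 slope deg 0.07 end z [-74.1 -25.5] height 5.7
t 61.7 tcp [0.4801 0.1674 0.2828] jaw 34.8 tilt 0.05 w 0.159 F [-0.1  0.5 -0.9] q7 0.22
 dp units total (x,y,z): [ 0.03  2.92 -2.71]
 yaw units: -0.0  (alt 30.0 )
```

servo_tool(
  dp=[
    [0,0.5,-0.5],
    [0,0.7,-0.65],
    [0,0.7,-0.65],
    [0,0.6,-0.55],
    [0,0.42,-0.36],
  ],
  yaw=[0,0,0,0,0],
)

```text
time: 62.2
position: [0.5012, 0.2664, 0.2831]
tool_rot: [0.75, 1.438, -0.749]
ft_force: [-0.5, 0.2, -0.3]
grip_width: 0.16
```

servo_tool(
  dp=[
    [0,0,0],
    [0,0,0],
    [0,0,0],
    [0,0,0],
    [0,0,0],
  ],
  yaw=[0,0,0,0,0],
)

```text
time: 62.7
position: [0.5015, 0.264, 0.2834]
tool_rot: [0.751, 1.437, -0.751]
ft_force: [0.9, 0.1, -1.8]
grip_width: 0.157
```

```bash
python3 - <<'E'
from gate import *
plan((0.5013,0.2647,0.252),34.85)
gatepose()
im,d,T=grab("wrist","w34"); W=cloud("wrist",d,T); Z=W[...,2]
q=w2t(W,S)
m=(abs(q[...,0]-1.5)<30)&(abs(q[...,1]-75)<25)&(Z>0.15)&(Z<0.165); print(' top+',m.sum(),np.percentile(q[m],[1,50,99],axis=0))
img=np.zeros((360,480,3),np.uint8); sc=6
m=(abs(q[...,0])<38)&(abs(q[...,1]-75)<28)&(Z>0.0)
for (x,y),z in zip(q[m],Z[m]):
    zz=int(np.clip((z-0.05)*2000,0,255)); cv2.circle(img,(int(240+x*sc),int(180-(y-75)*sc)),4,(zz,zz,zz),-1)
cv2.line(img,(240,0),(240,359),(0,255,0),1); cv2.imwrite("pics/post_p2.png",img)
im,d,T=grab("side","s34"); c=im[60:260,220:400]; cv2.imwrite("pics/z18.png",cv2.resize(c,None,fx=3,fy=3,interpolation=cv2.INTER_CUBIC)[:,:,::-1])
E
```

```text
t 62.7 tcp [0.5015 0.264  0.2834] jaw 34.8 tilt 0.03 w 0.157 F [ 0.9  0.1 -1.8] q7 0.01
 dp units total (x,y,z): [ 1.26  0.01 -0.03]
 yaw units: -0.0  (alt 30.0 )
plate top pts 756 y at z=0: -0.43 mean y -0.17 slope deg -0.28 end z [-74.2 -25.3] height 5.7
 top+ 405 [[-13.2054  63.7552]
 [  2.5436  73.6794]
 [ 16.5555  80.7802]]
```

View pics/w34.png

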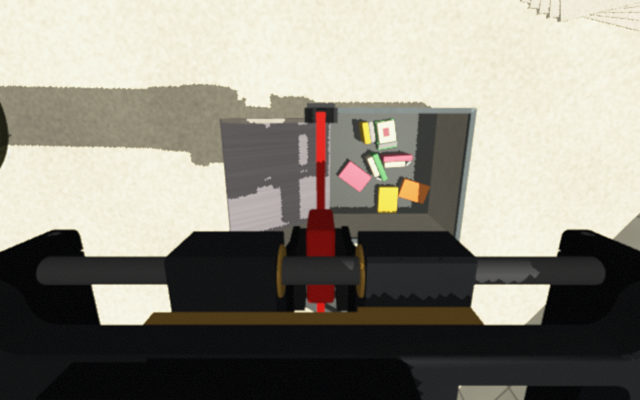

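View pics/post_p2.png

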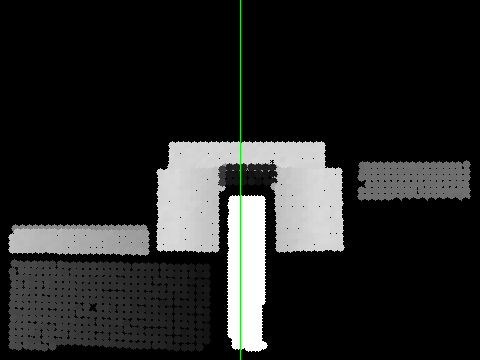

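View pics/z18.png

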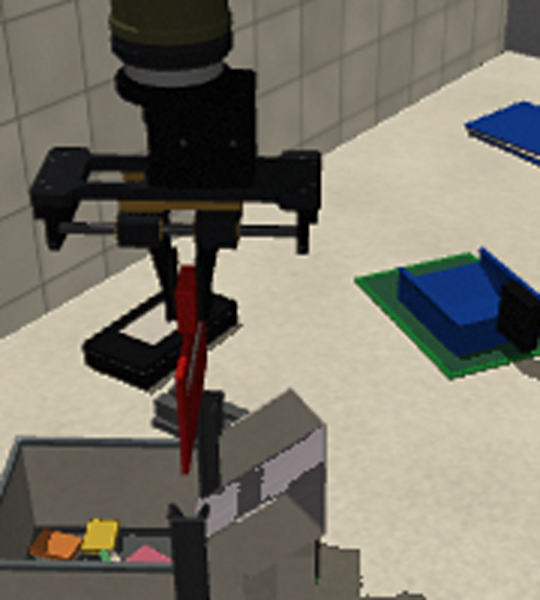

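servo_tool(
  dp=[
    [0.5,0,0],
    [0.5,0,0],
    [0.4,0,0],
    [0.2,0,0],
    [0,0,0],
  ],
  yaw=[0,0,0,0,0],
)

```text
time: 63.35
position: [0.5008, 0.2644, 0.2419]
tool_rot: [0.749, 1.439, -0.752]
ft_force: [-0.9, 0.3, -0.9]
grip_width: 0.156
```

servo_tool(
  dp=[
    [0.15,0,0],
    [0.15,0,0],
    [0.15,0,0],
    [0.15,0,0],
    [0.15,0,0],
  ],
  yaw=[0,0,0,0,0],
)

```text
time: 63.85
position: [0.5014, 0.2648, 0.2242]
tool_rot: [0.75, 1.437, -0.75]
ft_force: [0.2, -0.6, -1.0]
grip_width: 0.16
```

```bash
python3 - <<'E'
from gate import *
plan((0.5013,0.2647,0.151),34.85); gatepose()
E
```

```text
t 63.85 tcp [0.5014 0.2648 0.2242] jaw 34.9 tilt 0.01 w 0.16 F [ 0.2 -0.6 -1. ] q7 -0.0
 dp units total (x,y,z): [ 2.93 -0.01 -0.  ]
 yaw units: 0.01  (alt -29.99 )
plate top pts 746 y at z=0: -0.25 mean y -0.1 slope deg -0.17 end z [-74.2 -25.5] height 5.7
```

Gate bottom is now well inside the slots (z≈133 mm) with no contact force. Continue.

servo_tool(
  dp=[
    [0.3,0,0],
    [0.3,0,0],
    [0.3,0,0],
    [0.3,0,0],
    [0.3,0,0],
  ],
  yaw=[0,0,0,0,0],
)

```text
time: 64.4
position: [0.5013, 0.2647, 0.1862]
tool_rot: [0.75, 1.438, -0.75]
ft_force: [0.3, 0.4, -1.1]
grip_width: 0.156
```

servo_tool(
  dp=[
    [0.3,0,0],
    [0.3,0,0],
    [0.2,0,0],
    [0.2,0,0],
    [0.1,0,0],
  ],
  yaw=[0,0,0,0,0],
)

```text
time: 64.9
position: [0.5013, 0.2647, 0.159]
tool_rot: [0.75, 1.438, -0.75]
ft_force: [-1.3, 0.9, -1.0]
grip_width: 0.161
```

```bash
python3 - <<'E'
from gate import *
plan((0.5013,0.2647,0.151),34.85); gatepose()
E
```

```text
t 64.9 tcp [0.5013 0.2647 0.159 ] jaw 34.9 tilt 0.03 w 0.161 F [-1.3  0.9 -1. ] q7 -0.02
 dp units total (x,y,z): [0.32 0.   0.  ]
 yaw units: 0.01  (alt -29.99 )
plate top pts 737 y at z=0: -0.35 mean y -0.28 slope deg -0.08 end z [-74.2 -25.4] height 5.7
```

servo_tool(
  dp=[
    [0.1,0,0],
    [0.1,0,0],
    [0.08,0,0],
    [0.06,0,0],
    [0,0,0],
  ],
  yaw=[0,0,0,0,0],
)

```text
time: 65.45
position: [0.5014, 0.2648, 0.1509]
tool_rot: [0.75, 1.437, -0.75]
ft_force: [0.8, 0.2, -0.6]
grip_width: 0.154
```

```bash
python3 - <<'E'
from gate import *
plan((0.5013,0.2647,0.151),34.85); gatepose()
E
```

```text
t 65.45 tcp [0.5014 0.2648 0.1509] jaw 34.9 tilt 0.01 w 0.154 F [ 0.8  0.2 -0.6] q7 -0.03
 dp units total (x,y,z): [-0.   -0.01  0.  ]
 yaw units: 0.01  (alt -29.99 )
plate top pts 738 y at z=0: -0.37 mean y -0.28 slope deg -0.09 end z [-74.2 -25.4] height 5.7
```

servo_tool(
  dp=[
    [0.05,0,0],
    [0.04,0,0],
    [0,0,0],
    [0,0,0],
    [0,0,0],
  ],
  yaw=[0,0,0,0,0],
)

```text
time: 66.0
position: [0.5018, 0.265, 0.1507]
tool_rot: [0.75, 1.436, -0.749]
ft_force: [-3.1, -2.0, 7.6]
grip_width: 0.158
```

servo_tool(
  dp=[
    [0,0,0],
    [0,0,0],
    [0,0,0],
    [0,0,0],
    [0,0,0],
  ],
  yaw=[0,0,0,0,0],
  fingers=0.5,
)

```text
time: 66.5
position: [0.5013, 0.2647, 0.1485]
tool_rot: [0.75, 1.438, -0.75]
ft_force: [0.4, -0.0, 1.2]
grip_width: 0.474
```

servo_tool(
  dp=[
    [-0.4,0,0],
    [-1,0,0],
    [-1,0,0],
    [-1,0,0],
    [-1,0,0],
  ],
  yaw=[0,0,0,0,0],
)

```text
time: 67.0
position: [0.5014, 0.2649, 0.2606]
tool_rot: [0.75, 1.437, -0.749]
ft_force: [0.2, -0.5, -0.4]
grip_width: 0.506
```

servo_tool(
  dp=[
    [0,0,1],
    [0,0,1],
    [0,0,1],
    [0,0,1],
    [0,0,0],
  ],
  yaw=[0,0,0,0,0],
)

```text
time: 67.5
position: [0.561, 0.1782, 0.2591]
tool_rot: [0.754, 1.434, -0.756]
ft_force: [-0.4, -0.6, 0.6]
grip_width: 0.499
```

servo_tool(
  dp=[
    [0,0,0],
    [0,0,0],
    [0,0,0],
    [0,0,0],
    [0,0,0],
  ],
  yaw=[0,0,0,0,0],
)

```text
time: 68.0
position: [0.5583, 0.1833, 0.2589]
tool_rot: [0.749, 1.438, -0.749]
ft_force: [1.1, -0.0, -0.0]
grip_width: 0.5
```

```bash
python3 - <<'E'
from gate import *
plan()
im,d,T=grab("wrist","w36"); W=cloud("wrist",d,T); Z=W[...,2]
hsv=cv2.cvtColor(im,cv2.COLOR_RGB2HSV); red=((hsv[...,0]<8)|(hsv[...,0]>172))&(hsv[...,1]>140)
S2=(np.array([0.5013,0.2647]),np.radians(34.87)); q=w2t(W,S2)
near=red&(abs(q[...,0])<20)&(abs(q[...,1])<80)
t=near&(Z>0.172); print("tab z",np.percentile(Z[t],[50,95]),"expect .181",q[t].mean(0))
p=near&(Z>0.135)&(Z<0.155)&(abs(q[...,0])<6); print("plate top z",np.median(Z[p]),"expect .145",q[p].mean(0),cv2.minAreaRect(q[p].astype(np.float32)))
# blocks in bin heights
m=(q[...,0]>12)&(q[...,0]<160)&(abs(q[...,1])<70); print("bin max z inside",np.nanpercentile(Z[(q[...,0]>20)&(q[...,0]<150)&(abs(q[...,1])<60)],[50,99.5]))
im,d,T=grab("side","s36"); c=im[160:300,200:400]; cv2.imwrite("pics/z19.png",cv2.resize(c,None,fx=4,fy=4,interpolation=cv2.INTER_CUBIC)[:,:,::-1])
im,d,T=grab("top","t36")
E
```

```text
t 68.0 tcp [0.5583 0.1833 0.2589] jaw 35.0 tilt 0.01 w 0.5 F [ 1.1 -0.  -0. ] q7 0.17
tab z [0.1809 0.1822] expect .181 [0.24   0.3418]
plate top z 0.14501492694629864 expect .145 [ 0.6221 -2.5798] ((0.8342221975326538, -5.05352783203125), (4.137944221496582, 136.5982208251953), 0.06560863554477692)
bin max z inside [0.005  0.0445]
```

View pics/w36.png

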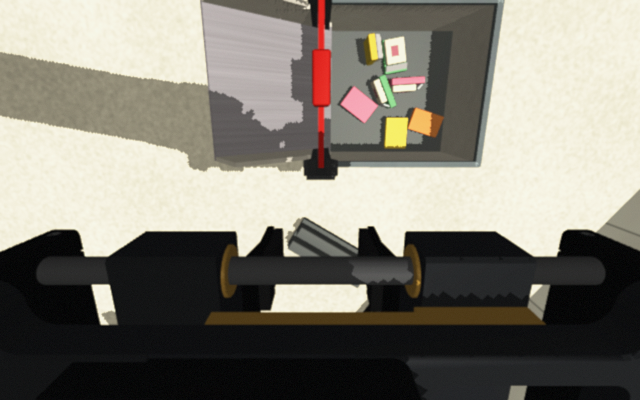

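View pics/z19.png

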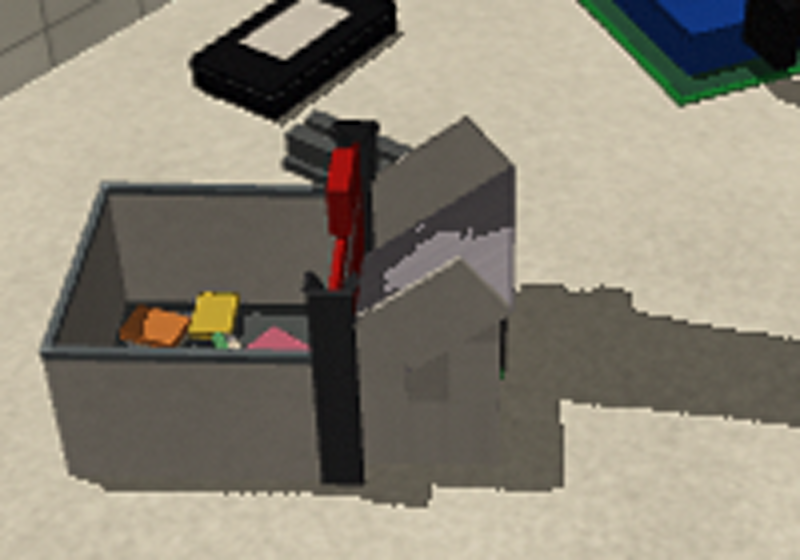

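View pics/t36.png

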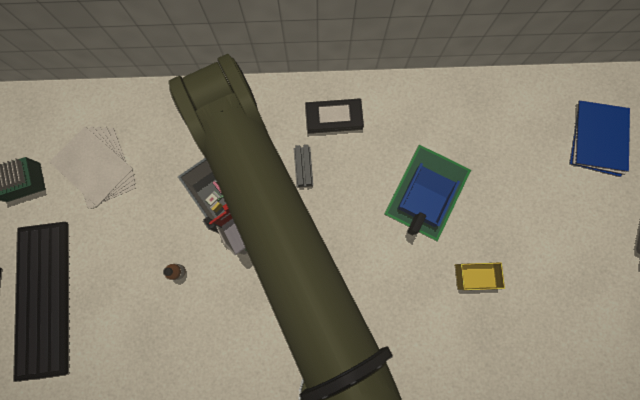

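```bash
python3 - <<'E'
from h import *
plan(); print(ctrl.close_job())
E
```

```text
t 68.15 tcp [0.5585 0.1829 0.2588] jaw 34.9 tilt 0.01 w 0.502 F [ 0.1 -0.2  0.2] q7 0.17
the job is handed in; nothing more can be done
None
```

The job is finished and handed in at 68 s of the 200 s allowed. No verdict is reported, so the results below are from my own last checks.

**What I did**
- I put the four loose blocks (yellow, green, orange, pink) in the tray with the three already there. The lilac block was absent. The orange block was knocked aside as I reached for it, so I measured it again before gripping.
- The moves cannot tilt the tool, so I tipped the tray over the chute by easing the grip and letting it pivot nose-down between the pads to about 47°. All seven blocks slid into the bin.
- I set the tray back on the mat by resting its lip there and levelling it, then slid the gate down to its seat until it met about 8 N.

**What the last checks showed**
- **Blocks:** seven counted in the bin, none above 45 mm, the chute clear and no loose block seen on the bench.
- **Gate:** top edge at 145.0 mm, where fully seated should give 145. It is within about 1 mm of the slot middle and straight to within 0.1° of the slots.
- **Tray:** flat to about 0.4°, inside floor at 7.4 mm (7 expected), and about 8 mm from the mat's origin.
- **Bystanders:** the bottle, yellow box and slide box look unmoved in the last top picture; I did not measure them again.
- **Robot:** clear of everything, open and at rest.

**What disagreed**
- Top and wrist camera positions differed by 1 to 3 mm; I went by the wrist camera for the gate.
- The tray's lip met the mat about 15 to 20 mm sooner than I had worked out, pressing with about 22 N before I eased the grip.

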